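# Stow pucks and vise jaws under a sprung cabinet door and latch it

## Robot

A 6-joint arm with a two-finger parallel gripper is mounted at the origin on the work surface. World frame = base frame: x ahead of the robot, y to its left, z up, the work surface at z = 0. Lengths are in m, angles in degrees, forces in N, time in s.
With the tool pointing down it reaches from about 0.4 to 0.825 m from the base axis. Payload 7 kg.
Tool frame: the origin (TCP) lies at the very end of the fingers, on their centre line; the grasp point (between the pads) lies 19 mm behind it (r.grasp_offset is the z of the grasp point in the tool frame, in m); z points along the fingers, y is the direction in which the jaws open and shut (so a half turn about z gives the same grasp; the last joint's range is limited). The gripper opens to 88 mm and grips with 3 to 60 N. Pads are 19 mm wide; open, the fingers measure 130 mm over their backs; the gripper's body (78 mm by 193 mm) begins 47 mm behind the grasp point.
Start: joints at [-60.384, 20.546, 0.682, 0, -70.136, -16.507], TCP at [0.153, -0.657, 0.227] pointing down, gripper open.
Joint ranges: [-176.03, 176.03], [-82.01, 121.73], [-58.28, 71.71], [-173.87, 95.51], [-174.79, -0.11], [-173.66, 173.66]. Speed limits (degrees/s): [136.94, 136.94, 172.46, 180, 180, 180].

## Interface

Orientations are given as [roll, pitch, yaw] about the fixed x, y, z axes, in that order (R = Rz(yaw) Ry(pitch) Rx(roll)).
In Python, from plant import r, capture, calibration, order gives the robot as it stands.
- The arm moves only by the tool servo_tool, never from a script. Its arguments are lists of equal length, an entry for each row: "grip": the closure, from -1 (fully open) to 1 (shut), so that 0 is half open; "translation": the shift along the tool's x, y, z in m, a list of three; "turn": the turn about the tool's z in rad. A call has 1 to 10 rows; each row is the pose to reach, as a shift and turn from the pose commanded when the call began, along the tool's axes at that moment; what a row does not reach only later rows make up. A row lasts 1/12 s, in which the tool goes at most 41.7 mm and 7.16 degrees, less where a joint would pass 70% of its speed; a pose out of reach is approached as far as the arm can. A call with a gripper value outside its range is refused whole. The fingers move at their own pace and stop on an object; "newtons" is the grip in N (left out, the last holds). Time passes only in rows, so rows that repeat a pose let the fingers close. It gives the time, the measured TCP pose, the force and the opening at its end, in the units of the state.
- r.get_state(): the state, without advancing time (a new reading comes with each control period).
- capture(name): name is "side" or "top"; returns (picture, depth): 480x640x3 uint8, blue, green, red; 480x640 float32, m along the optical axis (not along the pixel's ray), 0 where there is no reading.
- calibration(name): a dict with "fx", "fy", "cx", "cy" (pixels), "view" (4x4, takes a point from world to camera coordinates). Camera axes: x right, y up, looking along -z (the intrinsics and any distortion apply to the point x, -y, -z); pixel columns grow to the right and rows downward; lengths in m; the calibration is good to about 2 mm. A picture is of the moment at which its call begins. calibration takes no time and is no camera call.
- order.close_job(): hands the job in, once; it reports no verdict.
The state is a dict: "time_s": time; "joints": joint angles; "qd": joint speeds; "joint_torque": joint torques, N m; "tcp_pos": TCP position; "eef_rot": TCP orientation; "contact_force": force on the tool from outside, world axes, zero at the start; "moment": the same for the moment, N m; "gripper_width": finger opening in m.
Only numpy, scipy, OpenCV 4.12 (cv2) and the standard library are available. Lean on these libraries where they do the work, as an engineer would, in place of code of your own. Each camera call takes 0.05 s, during which the arm holds its last target.

## Task

Slide the latch of the low tooling cabinet back so that its sprung door opens, then stow every loose locator puck on the ribbed rubber mat and every orange vise jaw on the drilled plate inside it, all standing right side up. Then press the door down shut against its spring and, while holding it shut, slide the latch fully home so that the door stays shut on its own. Leave the torque wrench case, the ball lock pin and the tin where they are.

Things in the scene. Friction and masses are not known exactly. Their poses are not given: they have to be found in the camera images.
- cabinet: low grey steel cabinet fixed to the table, box 310 (own x) x 220 (y) x 80 mm high, walls 5, floor 6 thick, a sprung door on top. A wall at x = 0 (top 62 mm up) parts it into two compartments, each 147 (x) by 210 mm (y). Origin: centre of underside, z up. The latch keeper, a steel bridge, stands on its +x end at x 163 to 173, y -65 to -105 mm, top 107 mm up.
- hinge (a point): middle of the door's hinge line, on the top of the cabinet's +y wall: cabinet frame (0, 110, 80) mm; same axes as the cabinet. The hinge runs along the cabinet's x axis.
- door (a joint): door angle, rad: 0 shut flat on the cabinet, 1.75 fully open, leaning a little outward. Steel plate 5 mm thick, 310 mm (x) by 222 mm from hinge to free edge (-y when shut); shut, its top face is 85 mm up. A damped torsion spring (1.2 Nm at 0, 0.5 Nm/rad less as it opens; 4 to 5 N at the free edge when shut) always opens it unless latched. Latched it can rise 3 mm (0.016 rad).
- latch (a joint): travel of the sliding latch on the door's outer face, m: 0 drawn back, 0.030 home; slides to the cabinet's +x, stays where left (1.5 N friction, some N more to draw it against the door's push). From 0.006 on its rod reaches under the keeper bridge, only with the door pressed right down (3 mm clearance); if slid out with the door open it lands on top of the bridge.
- knob (a point): centre of the top of the latch knob, a steel post 16 mm across standing 36 mm off the door's outer face, 195 mm from the hinge line; drawn back it is at the middle (x = 0) of the door, home 30 mm to +x. Its z is the door's outward normal. The latch rod (top 13 mm above the face) runs from the knob to +x through a guide (x 119 to 131, 21 mm high); on the -x side the door is bare.
- ribbed_mat: black ribbed rubber mat on the floor of one compartment (either one), 140 mm (x) by 200 mm (y) by 3 mm; place for the pucks. Origin: centre of the underside, 6 mm above the table; axes as the cabinet's.
- drilled_plate: aluminium plate with rows of drilled dark holes on the floor of the other compartment, 140 mm (x) by 200 mm (y) by 3 mm; place for the vise jaws. Origin: centre of the underside, 6 mm above the table; axes as the cabinet's.
- puck1: dented round steel locator puck, 60 mm across, 16 mm thick, about 0.3 kg, with a steel bail (lifting handle) standing on top: a round bar 8 mm thick, straight for 40 mm along the puck's own x axis, bar centre 52 mm above the underside, legs at x = +-20 mm, 32 mm clear under the bar. Origin: centre of the underside, z up. May be absent.
- puck2: dented round steel locator puck, 60 mm across, 16 mm thick, about 0.3 kg, with a steel bail (lifting handle) standing on top: a round bar 8 mm thick, straight for 40 mm along the puck's own x axis, bar centre 52 mm above the underside, legs at x = +-20 mm, 32 mm clear under the bar. Origin: centre of the underside, z up. May be absent.
- puck3: dented round steel locator puck, 60 mm across, 16 mm thick, about 0.3 kg, with a steel bail (lifting handle) standing on top: a round bar 8 mm thick, straight for 40 mm along the puck's own x axis, bar centre 52 mm above the underside, legs at x = +-20 mm, 32 mm clear under the bar. Origin: centre of the underside, z up. May be absent.
- puck4: dented round steel locator puck, 60 mm across, 16 mm thick, about 0.3 kg, with a steel bail (lifting handle) standing on top: a round bar 8 mm thick, straight for 40 mm along the puck's own x axis, bar centre 52 mm above the underside, legs at x = +-20 mm, 32 mm clear under the bar. Origin: centre of the underside, z up. May be absent.
- jaw1: orange urethane vise jaw, a plain stepped block without handle, 80 mm long (own x), 28 mm wide (own y) at the foot and 32 mm high; the lower 18 mm is the full 28 mm wide, the upper 14 mm is 20 mm wide (y from -14 to +6 mm). About 0.1 kg. Origin: centre of the underside. May be absent.
- jaw2: orange urethane vise jaw, a plain stepped block without handle, 80 mm long (own x), 28 mm wide (own y) at the foot and 32 mm high; the lower 18 mm is the full 28 mm wide, the upper 14 mm is 20 mm wide (y from -14 to +6 mm). About 0.1 kg. Origin: centre of the underside. May be absent.
- wrench_case: closed black plastic torque wrench case, 75 x 260 x 50 mm, a bystander. Origin: centre of the underside.
- lock_pin: small chrome ball lock pin lying down with a pull ring, about 75 mm long and 34 mm wide, a bystander. Origin: at table level under the face of its head.
- tin: round metal tin with a dark lid, 64 mm across, 55 mm high, a bystander. Origin: centre of the underside.
Not all that is in view belongs to the job. Leave any green look-alike of the puck3 alone.

How it is judged (in metres and radians):
On the way, in this order (a step that is already met when the one before it is completed fails the run):
1. the latch is drawn and the door has sprung open (value of joint door above 1.2 rad), for 0.2 s.
2. every puck stands on the ribbed mat and every vise jaw on the drilled plate, with the door still open (x of puck1 in the frame of ribbed_mat between -0.07 and 0.07 m and y of puck1 in the frame of ribbed_mat between -0.103 and 0.103 m and z of puck1 in the frame of ribbed_mat between -0.003 and 0.012 m and angle between each of puck1, puck2, puck3, puck4, jaw1, jaw2's own z axis and vertical below 0.15 rad and x of puck2 in the frame of ribbed_mat between -0.07 and 0.07 m and y of puck2 in the frame of ribbed_mat between -0.103 and 0.103 m and z of puck2 in the frame of ribbed_mat between -0.003 and 0.012 m and x of puck3 in the frame of ribbed_mat between -0.07 and 0.07 m and y of puck3 in the frame of ribbed_mat between -0.103 and 0.103 m and z of puck3 in the frame of ribbed_mat between -0.003 and 0.012 m and x of puck4 in the frame of ribbed_mat between -0.07 and 0.07 m and y of puck4 in the frame of ribbed_mat between -0.103 and 0.103 m and z of puck4 in the frame of ribbed_mat between -0.003 and 0.012 m and x of jaw1 in the frame of drilled_plate between -0.07 and 0.07 m and y of jaw1 in the frame of drilled_plate between -0.103 and 0.103 m and z of jaw1 in the frame of drilled_plate between -0.003 and 0.012 m and x of jaw2 in the frame of drilled_plate between -0.07 and 0.07 m and y of jaw2 in the frame of drilled_plate between -0.103 and 0.103 m and z of jaw2 in the frame of drilled_plate between -0.003 and 0.012 m and value of joint door above 0.8 rad), for 0.2 s.
3. the door is pressed shut against its spring with the latch still drawn back (value of joint door below 0.03 rad and value of joint latch below 0.015 m).
4. the latch is home under the keeper with the door shut (value of joint door below 0.03 rad and value of joint latch above 0.024 m), for 0.2 s.
At the end, for the whole second after the job is handed in: Door shut (within 0.03 rad), held by the latch alone, latch 24 mm or more of its 30 mm home; every puck present rests on the ribbed mat and every jaw present on the drilled plate (origin within the outline, underside at most 12 mm above the mat's underside), tilted less than 0.15 rad (all of step 4 and x of puck1 in the frame of ribbed_mat between -0.07 and 0.07 m and y of puck1 in the frame of ribbed_mat between -0.103 and 0.103 m and z of puck1 in the frame of ribbed_mat between -0.003 and 0.012 m and angle between each of puck1, puck2, puck3, puck4, jaw1, jaw2's own z axis and vertical below 0.15 rad and x of puck2 in the frame of ribbed_mat between -0.07 and 0.07 m and y of puck2 in the frame of ribbed_mat between -0.103 and 0.103 m and z of puck2 in the frame of ribbed_mat between -0.003 and 0.012 m and x of puck3 in the frame of ribbed_mat between -0.07 and 0.07 m and y of puck3 in the frame of ribbed_mat between -0.103 and 0.103 m and z of puck3 in the frame of ribbed_mat between -0.003 and 0.012 m and x of puck4 in the frame of ribbed_mat between -0.07 and 0.07 m and y of puck4 in the frame of ribbed_mat between -0.103 and 0.103 m and z of puck4 in the frame of ribbed_mat between -0.003 and 0.012 m and x of jaw1 in the frame of drilled_plate between -0.07 and 0.07 m and y of jaw1 in the frame of drilled_plate between -0.103 and 0.103 m and z of jaw1 in the frame of drilled_plate between -0.003 and 0.012 m and x of jaw2 in the frame of drilled_plate between -0.07 and 0.07 m and y of jaw2 in the frame of drilled_plate between -0.103 and 0.103 m and z of jaw2 in the frame of drilled_plate between -0.003 and 0.012 m and velocity of joint door below 0.05 rad/s); the robot touches nothing.
It fails at once if the wrench case is pushed more than 4 cm away from its place (distance of wrench_case from where it was at the start of the episode above 0.04 m).
It fails at once if the lock pin is pushed more than 4 cm away from its place (distance of lock_pin from where it was at the start of the episode above 0.04 m).
It fails at once if the tin is pushed more than 4 cm away from its place (distance of tin from where it was at the start of the episode above 0.04 m).
Of puck1, puck2, puck3, puck4 only 3 to 4 are there at a start; the rules pass over those that are not, and their reading is None.
Of jaw1, jaw2 only 1 to 2 are there at a start; the rules pass over those that are not, and their reading is None.
At some moment in a run one of puck1, puck2, puck3, puck4, jaw1, jaw2 may be knocked a few centimetres aside while the robot is not near it.
It also fails if it takes over 210 s, if anything falls off the work surface, if the arm or the gripper's body presses on something with over 40 N, if the wrist force passes 120 N, or if a joint passes its speed limit or range.

## Working session

There is one attempt and no reset: what is moved stays moved. The work goes in short steps, Python scripts to look and compute and a tool call to move; the robot and the scene stay as the last step left them, time stands still between calls to the robot, and variables do not carry over. Pictures are saved under pics/ and viewed, and the job is handed in when it is done.

Besides the shell and the picture viewer there is one more tool, called after "Request:" as name(argument=value, ...), one argument or row to a line, values as JSON. servo_tool: Moves the arm, as the interface text tells. Its arguments: {"type":"object","properties":{"grip":{"type":"array","items":{"type":"number"}},"translation":{"type":"array","items":{"type":"array","items":{"type":"number"}}},"turn":{"type":"array","items":{"type":"number"}},"newtons":{"type":"number"}},"required":["grip","translation","turn"]}

```bash
ls; mkdir -p pics; cat > h.py <<'E'
import numpy as np, cv2
from plant import r, capture, calibration, order
def snap(n,name):
    p,d=capture(n); cv2.imwrite(f'pics/{name}.png',p); np.save(f'pics/{name}.npy',d); return p,d
def w(n,u,v,z=None,d=None):
    c=calibration(n); V=np.linalg.inv(c['view'])
    ray=np.array([(u-c['cx'])/c['fx'],-(v-c['cy'])/c['fy'],-1.])
    o=V[:3,3]; dr=V[:3,:3]@ray
    if z is not None: return o+dr*((z-o[2])/dr[2])
    return o+dr*d
def proj(n,P):
    c=calibration(n); q=c['view']@np.append(P,1); return c['cx']+c['fx']*q[0]/-q[2], c['cy']-c['fy']*q[1]/-q[2]
def cloud(n,d):
    c=calibration(n); V=np.linalg.inv(c['view']); v,u=np.mgrid[:480,:640]
    P=np.stack([(u-c['cx'])/c['fx']*d,-(v-c['cy'])/c['fy']*d,-d],-1)
    return P@V[:3,:3].T+V[:3,3]
E
python3 - <<'E'
from h import *
for n in('side','top'):
    c=calibration(n);print({k:(np.round(v,4).tolist() if k=='view' else v) for k,v in c.items()})
    snap(n,n+'0')
print(r.get_state())
E
```

```text
pics
{'fx': 509.44435450923976, 'fy': 509.44435450923976, 'cx': 313.17719060149926, 'cy': 245.02547173029427, 'view': [[-0.9743, -0.2251, -0.0039, 0.5549], [0.1558, -0.6866, 0.7102, -0.1798], [-0.1626, 0.6913, 0.704, -1.2123], [0.0, 0.0, 0.0, 1.0]]}
{'fx': 450.8417059791728, 'fy': 450.8417059791728, 'cx': 318.42616023887416, 'cy': 233.95073814313045, 'view': [[-0.0112, -0.9999, 0.0051, -0.036], [0.9874, -0.0103, 0.1578, -0.619], [-0.1578, 0.0068, 0.9875, -0.8441], [0.0, 0.0, 0.0, 1.0]]}
{'time_s': 0.1, 'joints': array([-6.03828281e+01,  2.05879785e+01,  6.41432623e-01, -1.73399408e-02,
       -7.01360248e+01, -1.65068539e+01]), 'qd': array([-0.07703555, -0.08749367,  0.20911704,  0.1207859 , -0.00262253,
        0.07338671]), 'joint_torque': array([-2.87544397e-03, -5.84161735e+01,  2.93750525e+01,  7.01558679e+00,
        1.01311225e-02, -6.97946643e-05]), 'tcp_pos': array([ 0.15299032, -0.65700615,  0.22572862]), 'eef_rot': array([ 1.79916200e+02, -7.83307394e-03, -1.66895580e+02]), 'contact_force': array([ 0.21983069, -0.23552833,  0.28938873]), 'moment': array([-0.03277441,  0.00063167, -0.04536968]), 'gripper_width': 0.08755883447924818}
```

View pics/top0.png

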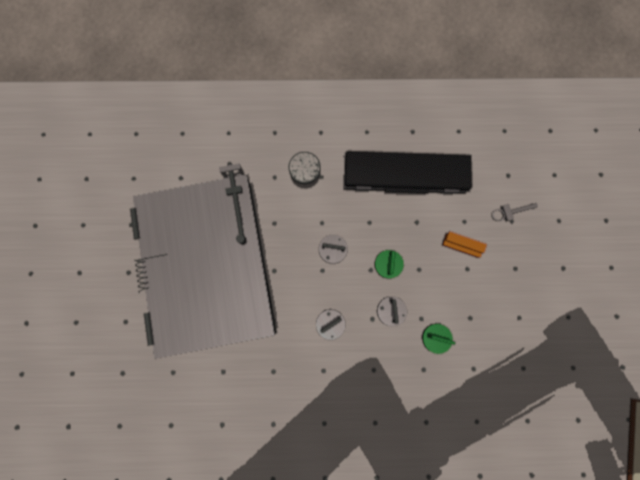

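View pics/side0.png

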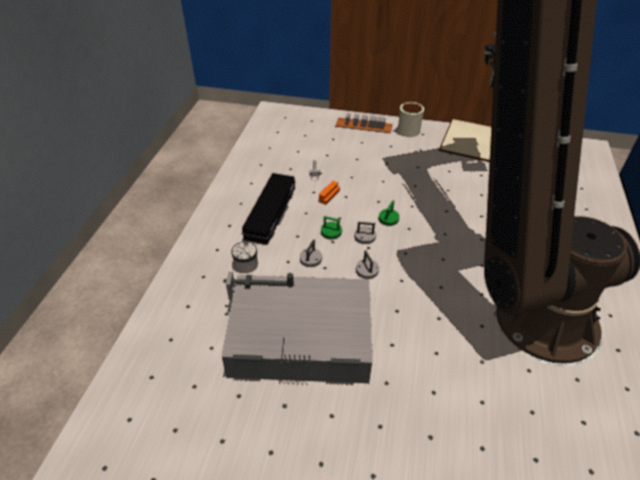

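The top view shows the cabinet at left, with its keeper at (231,170) and knob at (241,240). There are three steel pucks at about (333,249), (330,323) and (391,311), and two green look-alikes at (390,264) and (438,338). One orange jaw is at (465,244), the tin at (305,168), the case at (408,172) and the pin at (515,211).

```bash
python3 - <<'E'
from h import *
p=cv2.imread('pics/top0.png')
cv2.imwrite('pics/c1.png',cv2.resize(p[140:365,120:290],None,fx=3.5,fy=2.66*1,interpolation=cv2.INTER_CUBIC)) if 0 else cv2.imwrite('pics/c1.png',cv2.resize(p[150:365,120:290],None,fx=2.75,fy=2.75,interpolation=cv2.INTER_CUBIC))
cv2.imwrite('pics/c2.png',cv2.resize(p[220:360,300:500],None,fx=4,fy=4,interpolation=cv2.INTER_CUBIC))
d=np.load('pics/top0.npy'); P=cloud('top',d)
# heights
z=P[...,2]
print('table z',np.median(z[400:470,20:200]))
# cabinet door top points
m=(z>.075)&(z<.095)&(np.arange(640)[None]<300); 
pts=P[m][:,:2]; rc=cv2.minAreaRect(pts.astype(np.float32)); print('door',rc,np.round(cv2.boxPoints(rc),4).tolist(),m.sum(),np.median(z[m]))
m2=(z>.097)&(np.arange(640)[None]<300)
n,l,s,c=cv2.connectedComponentsWithStats(m2.astype(np.uint8))
for i in range(1,n):
  if s[i][4]>5:
    q=P[l==i]; print('hi',s[i].tolist(),q.mean(0).round(4),q.max(0).round(4))
m3=((z>.008)&(np.arange(640)[None]>280)&(np.arange(480)[:,None]>120)&(np.arange(480)[:,None]<360)).astype(np.uint8)
n,l,s,c=cv2.connectedComponentsWithStats(m3)
for i in range(1,n):
  if s[i][4]>30:
    q=P[l==i]; print(s[i].tolist(),np.round(c[i]),q.mean(0).round(4),q[:,2].max().round(3))
    rc=cv2.minAreaRect(q[:,:2].astype(np.float32)); print('   rect',np.round(rc[0],4),np.round(rc[1],4),round(rc[2],1))
    b=q[q[:,2]>.035]
    if len(b)>5:
      mu=b[:,:2].mean(0); ev,V=np.linalg.eigh(np.cov((b[:,:2]-mu).T)); print('   bar',len(b),mu.round(4),np.degrees(np.arctan2(V[1,1],V[0,1])).round(1),np.sqrt(ev).round(4))
E
```

```text
table z 0.0001597490562879611
door ((0.567206084728241, 0.18547871708869934), (0.32771915197372437, 0.23465590178966522), 10.328112602233887) [[0.38499999046325684, 0.27149999141693115], [0.4269999861717224, 0.040699999779462814], [0.7494000196456909, 0.09939999878406525], [0.7074000239372253, 0.3303000032901764]] 19381 0.08686872550730551
hi [219, 161, 28, 83, 649] [0.6816 0.1139 0.1072] [0.7541 0.1449 0.9314]
[288, 151, 33, 37, 961] [304. 169.] [ 0.7522 -0.0156  0.0518] 0.931
   rect [ 0.6335 -0.0134] [0.0648 0.3111] 89.2
   bar 865 [ 0.7546 -0.0155] -175.1 [0.0165 0.0198]
[344, 150, 129, 44, 5199] [408. 172.] [ 0.7445 -0.2246  0.0503] 0.931
   rect [ 0.6287 -0.2031] [0.2693 0.3601] 79.0
   bar 4732 [ 0.7474 -0.2257] 90.0 [0.0289 0.0754]
[501, 203, 37, 18, 234] [514. 210.] [ 0.6704 -0.4513  0.0129] 0.02
   rect [ 0.6678 -0.4644] [0.0345 0.078 ] 2.5
[443, 231, 44, 27, 661] [464. 244.] [ 0.5985 -0.337   0.0314] 0.931
   rect [ 0.5604 -0.2028] [0.0683 0.365 ] 15.9
   bar 7 [ 0.5297 -0.17  ] 111.1 [0.0105 0.179 ]
[319, 234, 29, 29, 665] [333. 248.] [ 0.5923 -0.0714  0.0298] 0.931
   rect [ 0.5498 -0.0697] [0.0578 0.148 ] 86.7
   bar 107 [ 0.5875 -0.0697] 161.2 [0.0132 0.0283]
[375, 249, 29, 29, 675] [389. 263.] [ 0.5614 -0.1847  0.0229] 0.931
   rect [ 0.5387 -0.1204] [0.0586 0.1989] 19.7
   bar 106 [ 0.5605 -0.1844] 139.3 [0.0098 0.0197]
[377, 296, 30, 30, 711] [392. 310.] [ 0.4673 -0.1864  0.0254] 0.931
   rect [ 0.4682 -0.1268] [0.1807 0.0575] 88.9
   bar 114 [ 0.4676 -0.1841] 82.4 [0.0136 0.0246]
[316, 309, 30, 31, 712] [330. 324.] [ 0.4426 -0.0641  0.0265] 0.931
   rect [ 0.4425 -0.0621] [0.0635 0.059 ] 78.9
   bar 109 [ 0.4433 -0.0631] 118.0 [0.0087 0.0133]
[422, 323, 34, 31, 751] [438. 338.] [ 0.413  -0.2752  0.0237] 0.931
   rect [ 0.4532 -0.1761] [0.2771 0.0585] 68.1
   bar 115 [ 0.4141 -0.2714] 74.7 [0.0023 0.0354]
```

```bash
ls pics
```

```text
c1.png
c2.png
side0.npy
side0.png
top0.npy
top0.png
```

View pics/c1.png

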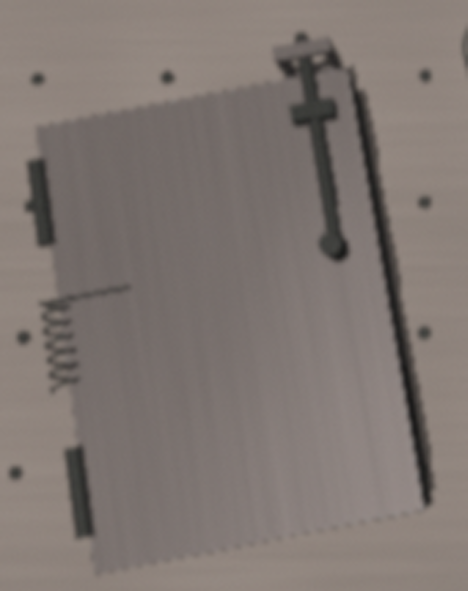

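View pics/c2.png

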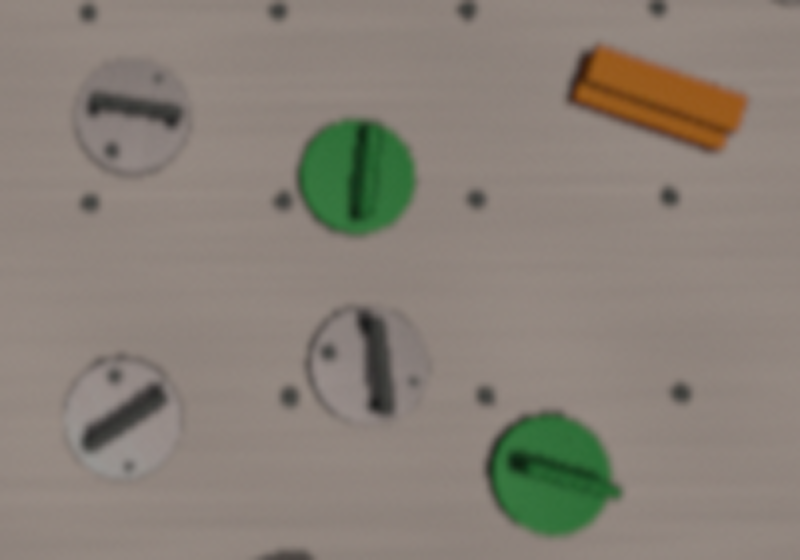

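```bash
python3 - <<'E'
from h import *
from scipy.optimize import least_squares
px=[(133.8,196.2),(248,175.5),(275.6,334.7),(154.9,358.7)]
A=np.array([w('top',u,v,z=.085)[:2] for u,v in px]); print(A.round(4))
M=np.array([(155,110),(155,-112),(-155,-112),(-155,110)])/1000
f=lambda q,L=M:(L@np.array([[np.cos(q[2]),np.sin(q[2])],[-np.sin(q[2]),np.cos(q[2])]])+q[:2])
s=least_squares(lambda q:(f(q)-A).ravel(),[.56,.18,.1]); print(s.x,np.degrees(s.x[2]),s.fun.round(4))
for n,P in dict(knobhome=(.03,-.085),knobback=(0,-.085)).items():
    print(n,f(s.x,np.array([P])).round(4))
print('knob top',w('top',241.1,238.4,z=.121))
d=np.load('pics/top0.npy'); P=cloud('top',d)
q=P[232:246,234:248].reshape(-1,3); q=q[(q[:,2]>.11)&(q[:,2]<.13)];print(len(q),q.mean(0).round(4))
ok=(P[...,2]<.2)
for n,(u0,u1,v0,v1) in dict(A=(315,350,228,268),B=(314,348,305,342),C=(374,410,292,329),G1=(372,408,245,282)).items():
    q=P[v0:v1,u0:u1].reshape(-1,3)
    di=q[(q[:,2]>.011)&(q[:,2]<.021)]; b=q[(q[:,2]>.04)&(q[:,2]<.065)]
    rc=cv2.minEnclosingCircle(di[:,:2].astype(np.float32))
    mu=b[:,:2].mean(0); ev,V=np.linalg.eigh(np.cov((b[:,:2]-mu).T))
    print(n,'disc',np.round(rc[0],4),round(rc[1],4),'bar',len(b),mu.round(4),b[:,2].mean().round(4),np.degrees(np.arctan2(V[1,1],V[0,1])).round(1),np.sqrt(ev).round(4))
q=P[228:262,440:490].reshape(-1,3); 
for lo,hi in((.008,.05),(.026,.04),(.013,.022)):
    j=q[(q[:,2]>lo)&(q[:,2]<hi)]; rc=cv2.minAreaRect(j[:,:2].astype(np.float32)); print('jaw',np.round(rc[0],4),np.round(rc[1],4),rc[2],j.mean(0).round(4))
E
```

```text
[[0.69   0.3117]
 [0.7291 0.0929]
 [0.4265 0.0382]
 [0.3863 0.2573]]
[0.55779013 0.17603274 0.17826602] 10.213890781527779 [ 0.0008  0.      0.0011  0.0004 -0.0013  0.0001 -0.0006 -0.0005]
knobhome [[0.6024 0.0977]]
knobback [[0.5729 0.0924]]
knob top [0.60035063 0.09831066 0.121     ]
71 [0.6006 0.0996 0.1227]
A disc [ 0.5948 -0.0718] 0.03 bar 97 [ 0.5942 -0.0716] 0.0546 80.8 [0.0023 0.0134]
B disc [ 0.4421 -0.0646] 0.0298 bar 105 [ 0.442  -0.0641] 0.0546 122.0 [0.0023 0.0135]
C disc [ 0.467  -0.1889] 0.0302 bar 109 [ 0.4669 -0.1882] 0.054 -175.6 [0.0023 0.0138]
G1 disc [ 0.5624 -0.1863] 0.0298 bar 102 [ 0.5619 -0.1859] 0.0539 172.6 [0.0023 0.0139]
jaw [ 0.5996 -0.3405] [0.0813 0.0282] 69.66346740722656 [ 0.5992 -0.3388  0.0259]
jaw [ 0.6032 -0.3419] [0.0811 0.0206] 69.66346740722656 [ 0.603  -0.3418  0.0311]
jaw [ 0.5919 -0.3352] [0.0828 0.0248] 57.216407775878906 [ 0.5919 -0.3354  0.0173]
```

```bash
cat >> h.py <<'E'
from scipy.spatial.transform import Rotation as Ro
CAB=np.array([0.5578,0.1760]); CY=10.21
def cab(x,y):
    a=np.radians(CY); return CAB+np.array([np.cos(a)*x-np.sin(a)*y,np.sin(a)*x+np.cos(a)*y])
def go(x,y,z,yaw=None):
    s=r.get_state(); R=Ro.from_euler('xyz',s['eef_rot'],degrees=True)
    d=R.inv().apply(np.array([x,y,z])-s['tcp_pos'])
    cy=s['eef_rot'][2]
    t=0 if yaw is None else -np.radians((yaw-cy+180)%360-180)
    print('t%.1f'%s['time_s'],'tcp',s['tcp_pos'].round(4),'rot',s['eef_rot'].round(1),'j6 %.0f'%s['joints'][5],'w %.4f'%s['gripper_width'],'F',s['contact_force'].round(1))
    print('shift',d.round(4).tolist(),'turn',round(t,3))
E
python3 -c "
from h import *
go(.6008,.0985,.2,-79.8)"
```

```text
t0.1 tcp [ 0.153  -0.657   0.2257] rot [ 179.9   -0.  -166.9] j6 -17 w 0.0876 F [ 0.2 -0.2  0.3]
shift [-0.6074, 0.6343, 0.0266] turn -1.52
```

Request:
servo_tool(
  grip=[0,0,0,0,0,0,0,0,0,0],
  translation=[
    [-0.6074,0.6343,0.0266],
    [-0.6074,0.6343,0.0266],
    [-0.6074,0.6343,0.0266],
    [-0.6074,0.6343,0.0266],
    [-0.6074,0.6343,0.0266],
    [-0.6074,0.6343,0.0266],
    [-0.6074,0.6343,0.0266],
    [-0.6074,0.6343,0.0266],
    [-0.6074,0.6343,0.0266],
    [-0.6074,0.6343,0.0266],
  ],
  turn=[-1.52,-1.52,-1.52,-1.52,-1.52,-1.52,-1.52,-1.52,-1.52,-1.52],
)

```text
time_s: 0.93
tcp_pos: [0.3657, -0.2971, 0.2139]
eef_rot: [-180.0, 0.0, -94.9]
contact_force: [2.1, -0.3, -0.3]
gripper_width: 0.0442
```

```bash
python3 -c "
from h import *
go(.6008,.0985,.2,-79.8)"
```

```text
t0.9 tcp [ 0.3657 -0.2971  0.2139] rot [-180.     0.   -94.9] j6 10 w 0.0442 F [ 2.1 -0.3 -0.3]
shift [-0.4144, -0.2002, 0.014] turn -0.264
```

Request:
servo_tool(
  grip=[0,0,0,0,0,0,0,0,0,0],
  translation=[
    [-0.39,-0.19,0.014],
    [-0.39,-0.19,0.014],
    [-0.39,-0.19,0.014],
    [-0.39,-0.19,0.014],
    [-0.39,-0.19,0.014],
    [-0.39,-0.19,0.014],
    [-0.39,-0.19,0.014],
    [-0.39,-0.19,0.014],
    [-0.39,-0.19,0.014],
    [-0.39,-0.19,0.014],
  ],
  turn=[-0.2,-0.2,-0.2,-0.2,-0.2,-0.2,-0.2,-0.2,-0.2,-0.2],
)

```text
time_s: 1.77
tcp_pos: [0.5819, 0.059, 0.2002]
eef_rot: [180.0, 0.0, -83.8]
contact_force: [0.8, -1.2, -0.2]
gripper_width: 0.0437
```

Request:
servo_tool(
  grip=[0,0],
  translation=[
    [0,0,0],
    [0,0,0],
  ],
  turn=[0,0],
)

```text
time_s: 1.93
tcp_pos: [0.5817, 0.0588, 0.1992]
eef_rot: [179.9, -0.0, -83.7]
contact_force: [-0.7, -0.7, 0.2]
gripper_width: 0.0438
```

```bash
python3 -c "
from h import *
go(.6008,.0985,.101,-79.8)"
```

```text
t1.9 tcp [0.5817 0.0588 0.1992] rot [179.9  -0.  -83.7] j6 -19 w 0.0438 F [-0.7 -0.7  0.2]
shift [-0.0374, -0.0235, 0.0981] turn -0.067
```

Request:
servo_tool(
  grip=[0,0,0,0,0,0,0,0],
  translation=[
    [-0.0374,-0.0235,0.0],
    [-0.0374,-0.0235,0.04],
    [-0.0374,-0.0235,0.07],
    [-0.0374,-0.0235,0.098],
    [-0.0374,-0.0235,0.098],
    [-0.0374,-0.0235,0.098],
    [-0.0374,-0.0235,0.098],
    [-0.0374,-0.0235,0.098],
  ],
  turn=[-0.067,-0.067,-0.067,-0.067,-0.067,-0.067,-0.067,-0.067],
)

```text
time_s: 2.6
tcp_pos: [0.6014, 0.0964, 0.1044]
eef_rot: [-179.9, 0.0, -80.0]
contact_force: [0.2, 0.5, -0.2]
gripper_width: 0.0436
```

Request:
servo_tool(
  grip=[0.8,0.8,0.8,0.8,0.8,0.8],
  translation=[
    [0,0,0],
    [0,0,0],
    [0,0,0],
    [0,0,0],
    [0,0,0],
    [0,0,0],
  ],
  turn=[0,0,0,0,0,0],
  newtons=20,
)

```text
time_s: 3.1
tcp_pos: [0.6006, 0.0966, 0.1026]
eef_rot: [180.0, -0.0, -80.0]
contact_force: [-1.2, -0.2, 1.7]
gripper_width: 0.0151
```

```bash
python3 -c "
from h import *
go(.6008,.0985,.101,-79.8)
snap('top','top1')"
```

```text
t3.1 tcp [0.6006 0.0966 0.1026] rot [180.  -0. -80.] j6 -17 w 0.0151 F [-1.2 -0.2  1.7]
shift [-0.0018, -0.0005, 0.0016] turn -0.003
```

View pics/top1.png

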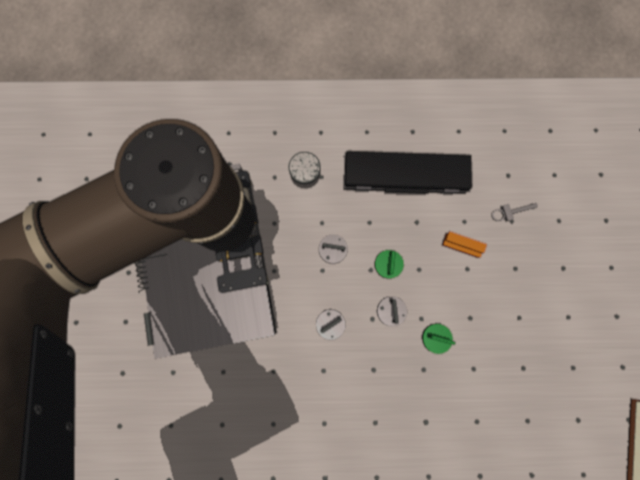

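The gripper holds the knob at (240,240) with a 15 mm opening. Next I draw it back.

Request:
servo_tool(
  grip=[0.8,0.8,0.8,0.8,0.8,0.8],
  translation=[
    [0,0.01,0],
    [0,0.02,0],
    [0,0.03,0],
    [0,0.033,0],
    [0,0.033,0],
    [0,0.033,0],
  ],
  turn=[0,0,0,0,0,0],
)

```text
time_s: 3.65
tcp_pos: [0.5737, 0.0924, 0.1058]
eef_rot: [-179.3, 0.0, -79.9]
contact_force: [13.7, -2.3, 3.7]
gripper_width: 0.0153
```

Request:
servo_tool(
  grip=[0.2,0.2,0.2,0.2,0.2,0.2,0.2,0.2,0.2,0.2],
  translation=[
    [0,0.03,0],
    [0,0.03,0],
    [0.04,0.03,0],
    [0.08,0.03,0],
    [0.12,0.03,0],
    [0.16,0.03,0],
    [0.2,0.03,-0.03],
    [0.2,0.03,-0.06],
    [0.2,0.03,-0.1],
    [0.2,0.03,-0.13],
  ],
  turn=[0,0,0,0,0,0,0,0,0,0],
)

```text
time_s: 4.48
tcp_pos: [0.5732, -0.1125, 0.235]
eef_rot: [-180.0, -0.0, -80.1]
contact_force: [1.4, 0.4, 0.7]
gripper_width: 0.0345
```

```bash
python3 -c "
from h import *
go(.6008,.0985,.101,-79.8)
snap('top','top2');snap('side','side2')"
```

```text
t4.5 tcp [ 0.5732 -0.1125  0.235 ] rot [-180.    -0.   -80.1] j6 2 w 0.0345 F [1.4 0.4 0.7]
shift [-0.2032, -0.0635, 0.134] turn -0.005
```

View pics/top2.png

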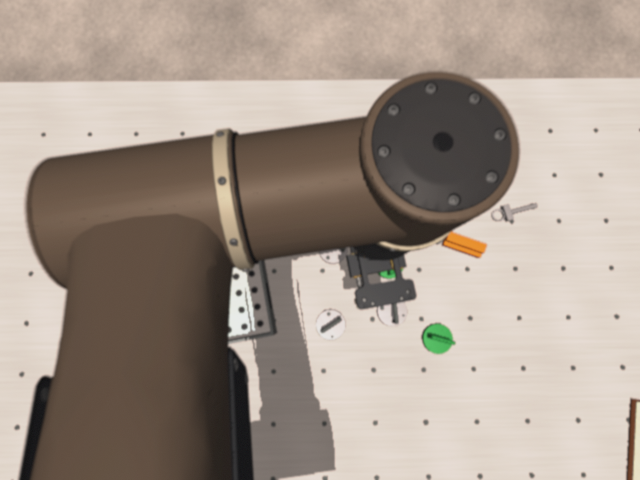

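View pics/side2.png

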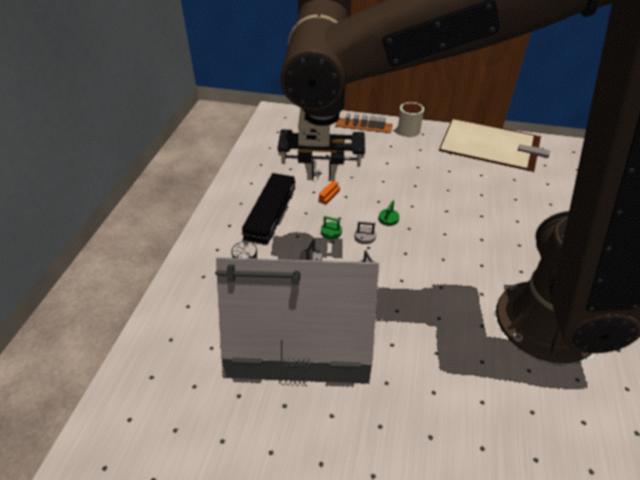

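The door is open, and the drilled plate is in the -x compartment, so the mat is in the +x one. Puck A is next.

```bash
python3 -c "
from h import *
go(.5945,-.0717,.12,-99.2)"
```

```text
t4.6 tcp [ 0.5758 -0.1119  0.2385] rot [-1.795e+02 -1.000e-01 -8.000e+01] j6 2 w 0.0349 F [-0.  -0.5 -0.9]
shift [-0.0365, -0.0244, 0.1186] turn 0.335
```

Request:
servo_tool(
  grip=[0.1,0.1,0.1,0.1,0.1,0.1,0.1],
  translation=[
    [-0.0365,-0.0244,0.04],
    [-0.0365,-0.0244,0.08],
    [-0.0365,-0.0244,0.118],
    [-0.0365,-0.0244,0.118],
    [-0.0365,-0.0244,0.118],
    [-0.0365,-0.0244,0.118],
    [-0.0365,-0.0244,0.118],
  ],
  turn=[0.335,0.335,0.335,0.335,0.335,0.335,0.335],
)

```text
time_s: 5.17
tcp_pos: [0.5926, -0.0713, 0.117]
eef_rot: [-179.8, 0.0, -99.0]
contact_force: [0.5, 0.4, 1.2]
gripper_width: 0.0392
```

```bash
python3 -c "
from h import *
go(.5945,-.0717,.033,-99.2)
snap('top','top3');snap('side','side3')
p=cv2.imread('pics/side3.png');cv2.imwrite('pics/side3c.png',cv2.resize(p[150:350,200:460],None,fx=3,fy=3))"
```

```text
t5.2 tcp [ 0.5926 -0.0713  0.117 ] rot [-179.8    0.   -99. ] j6 -21 w 0.0392 F [0.5 0.4 1.2]
shift [0.0002, -0.0016, 0.084] turn 0.003
```

View pics/side3c.png

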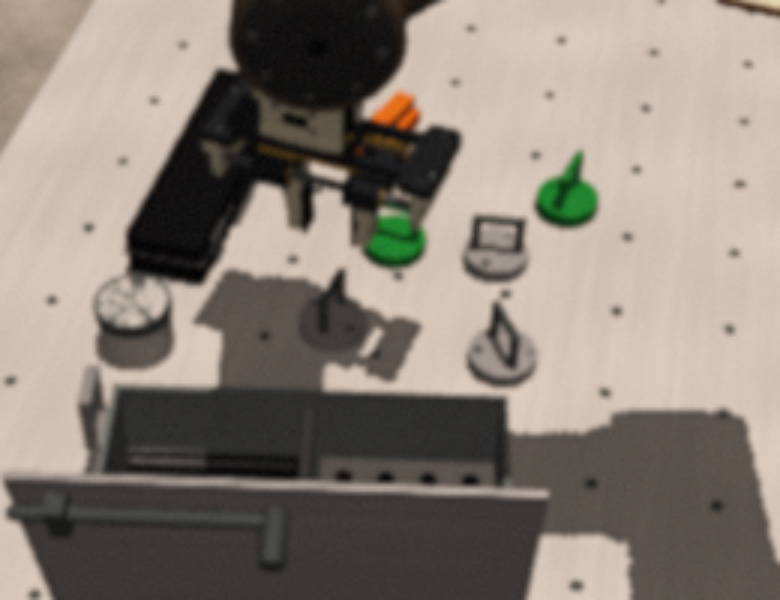

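The side view shows the ribbed mat on the left (+x) and the drilled plate on the right. The gripper is lined up above puck A.

Request:
servo_tool(
  grip=[0.1,0.1,0.1,0.1,0.1,0.8,0.8,0.8,0.8],
  translation=[
    [0,-0.0016,0.04],
    [0,-0.0016,0.07],
    [0,-0.0016,0.084],
    [0,-0.0016,0.084],
    [0,-0.0016,0.084],
    [0,-0.0016,0.084],
    [0,-0.0016,0.084],
    [0,-0.0016,0.084],
    [0,-0.0016,0.084],
  ],
  turn=[0,0,0,0,0,0,0,0,0],
  newtons=30,
)

```text
time_s: 6.02
tcp_pos: [0.5935, -0.0712, 0.0318]
eef_rot: [-179.9, 0.0, -99.2]
contact_force: [0.0, -0.0, 0.9]
gripper_width: 0.0179
```

Request:
servo_tool(
  grip=[0.9,0.9,0.9,0.9,0.9,0.9,0.9],
  translation=[
    [0,0,0],
    [0,0,0],
    [0,0,-0.03],
    [0,0,-0.07],
    [0,0,-0.11],
    [0,0,-0.11],
    [0,0,-0.11],
  ],
  turn=[0,0,0,0,0,0,0],
)

```text
time_s: 6.6
tcp_pos: [0.594, -0.071, 0.1429]
eef_rot: [-179.7, 0.1, -99.2]
contact_force: [-1.3, 0.1, -4.6]
gripper_width: 0.0068
```

```bash
python3 -c "
from h import *
print(cab(.076,.06),cab(.076,-.005),cab(.076,-.07))
x,y=cab(.076,.06)
go(x,y,.15,-79.8)
go(x,y,.046,-79.8)
"
```

```text
[0.62196113 0.24852138] [0.6334828  0.18455067] [0.64500447 0.12057997]
t6.6 tcp [ 0.594  -0.071   0.1429] rot [-1.797e+02  1.000e-01 -9.920e+01] j6 -21 w 0.0068 F [-1.3  0.1 -4.6]
shift [-0.3199, 0.0233, -0.0067] turn -0.338
t6.6 tcp [ 0.594  -0.071   0.1429] rot [-1.797e+02  1.000e-01 -9.920e+01] j6 -21 w 0.0068 F [-1.3  0.1 -4.6]
shift [-0.3197, 0.0238, 0.0973] turn -0.338
```

Request:
servo_tool(
  grip=[0.9,0.9,0.9,0.9,0.9,0.9,0.9,0.9,0.9,0.9],
  translation=[
    [-0.04,0.003,-0.02],
    [-0.08,0.006,-0.02],
    [-0.12,0.009,-0.02],
    [-0.16,0.012,-0.02],
    [-0.2,0.015,-0.02],
    [-0.24,0.018,-0.02],
    [-0.28,0.021,-0.02],
    [-0.31,0.023,-0.02],
    [-0.32,0.0238,-0.02],
    [-0.32,0.0238,-0.02],
  ],
  turn=[-0.338,-0.338,-0.338,-0.338,-0.338,-0.338,-0.338,-0.338,-0.338,-0.338],
)

```text
time_s: 7.43
tcp_pos: [0.619, 0.2508, 0.1574]
eef_rot: [179.8, -0.1, -79.6]
contact_force: [0.4, 0.5, -3.2]
gripper_width: 0.007
```

```bash
python3 -c "
from h import *
x,y=cab(.076,.06)
go(x,y,.045,-79.8)
snap('top','top4')
"
```

```text
t7.4 tcp [0.619  0.2508 0.1574] rot [ 1.798e+02 -1.000e-01 -7.960e+01] j6 -28 w 0.0070 F [ 0.4  0.5 -3.2]
shift [0.0027, -0.0029, 0.1124] turn 0.003
```

View pics/top4.png

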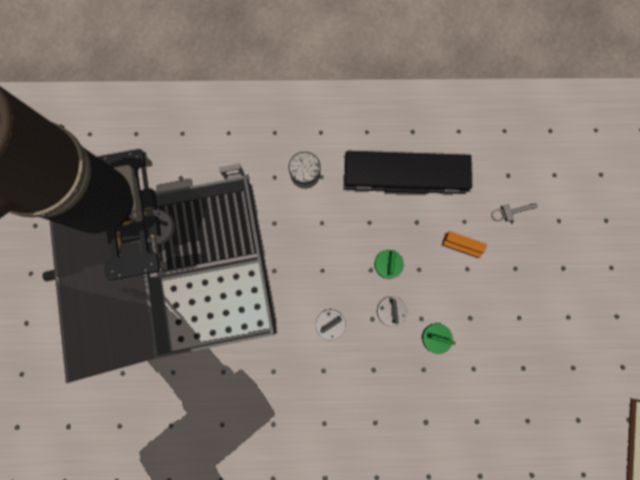

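The puck is over the mat compartment, at the back. Lowering it.

Request:
servo_tool(
  grip=[0.9,0.9,0.9,0.9,0.9,0.9,0.9],
  translation=[
    [0.0027,-0.0029,0.03],
    [0.0027,-0.0029,0.06],
    [0.0027,-0.0029,0.085],
    [0.0027,-0.0029,0.1],
    [0.0027,-0.0029,0.113],
    [0.0027,-0.0029,0.115],
    [0.0027,-0.0029,0.115],
  ],
  turn=[0,0,0,0,0,0,0],
)

```text
time_s: 8.07
tcp_pos: [0.6227, 0.2444, 0.044]
eef_rot: [179.8, -0.1, -79.9]
contact_force: [0.3, -0.3, -2.6]
gripper_width: 0.007
```

Request:
servo_tool(
  grip=[0.9,0.9,0.9,0.6,0.6,0.6,0.6,0.6,0.6,0.6],
  translation=[
    [0,0,0.003],
    [0,0,0.003],
    [0,0,0.003],
    [0,0,0.003],
    [0,0,0.003],
    [0,0,0.003],
    [0,0,-0.03],
    [0,0,-0.07],
    [0,0,-0.11],
    [0,0,-0.14],
  ],
  turn=[0,0,0,0,0,0,0,0,0,0],
)

```text
time_s: 8.9
tcp_pos: [0.6246, 0.2466, 0.1899]
eef_rot: [-179.8, 0.1, -79.8]
contact_force: [1.0, 0.7, 1.1]
gripper_width: 0.0172
```

```bash
python3 -c "
from h import *
go(.442,-.0643,.15,-58)
"
```

```text
t8.9 tcp [0.6246 0.2466 0.1899] rot [-1.798e+02  1.000e-01 -7.980e+01] j6 -28 w 0.0172 F [1.  0.7 1.1]
shift [0.2736, 0.2351, 0.0388] turn -0.38
```

Request:
servo_tool(
  grip=[0.1,0.1,0.1,0.1,0.1,0.1,0.1,0.1,0.1,0.1],
  translation=[
    [0.0316,0.027,0.004],
    [0.063,0.054,0.008],
    [0.095,0.081,0.013],
    [0.127,0.109,0.02],
    [0.158,0.136,0.03],
    [0.19,0.163,0.04],
    [0.222,0.19,0.04],
    [0.253,0.217,0.04],
    [0.2736,0.2351,0.04],
    [0.2736,0.2351,0.04],
  ],
  turn=[-0.38,-0.38,-0.38,-0.38,-0.38,-0.38,-0.38,-0.38,-0.38,-0.38],
)

```text
time_s: 9.73
tcp_pos: [0.4373, -0.0678, 0.146]
eef_rot: [-180.0, 0.0, -58.2]
contact_force: [-1.5, -0.3, -0.2]
gripper_width: 0.0395
```

```bash
python3 -c "
from h import *
go(.442,-.0643,.033,-58)
snap('top','top5');snap('side','side5')
go(.442,-.0643,.033,-58)
"
```

```text
t9.7 tcp [ 0.4373 -0.0678  0.146 ] rot [-180.     0.   -58.2] j6 15 w 0.0395 F [-1.5 -0.3 -0.2]
shift [-0.0005, -0.0059, 0.113] turn -0.003
t9.8 tcp [ 0.4407 -0.0654  0.1465] rot [-179.9   -0.   -58.1] j6 15 w 0.0390 F [0.4 0.8 0.4]
shift [-0.0004, -0.0014, 0.1135] turn -0.002
```

View pics/top5.png

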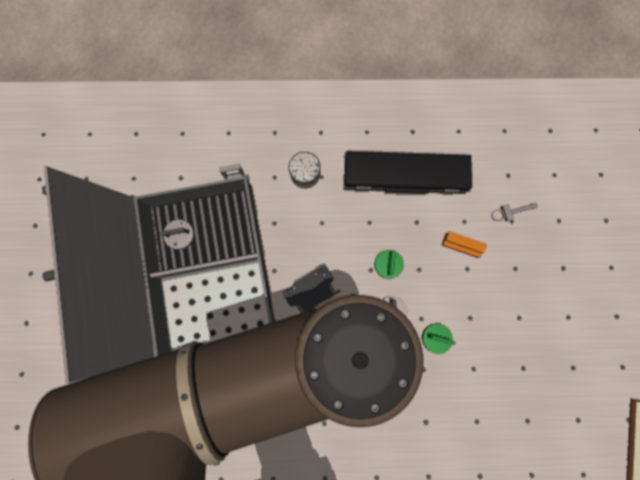

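View pics/side5.png

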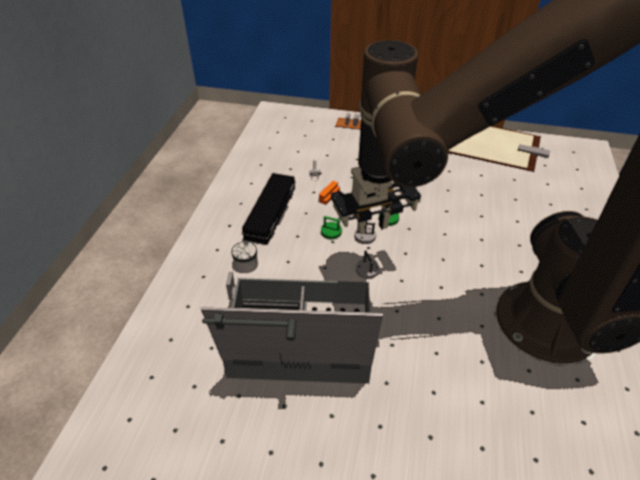

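Puck A stands on the mat at (178,233), and B is unmoved under the gripper. Grasping B.

Request:
servo_tool(
  grip=[0.1,0.1,0.1,0.1,0.1,0.1,0.9,0.9,0.9,0.9],
  translation=[
    [0,-0.0014,0.04],
    [0,-0.0014,0.07],
    [0,-0.0014,0.1],
    [0,-0.0014,0.1135],
    [0,-0.0014,0.1135],
    [0,-0.0014,0.1135],
    [0,-0.0014,0.1135],
    [0,-0.0014,0.1135],
    [0,-0.0014,0.1135],
    [0,-0.0014,0.1135],
  ],
  turn=[0,0,0,0,0,0,0,0,0,0],
)

```text
time_s: 10.67
tcp_pos: [0.4426, -0.0637, 0.033]
eef_rot: [-179.9, -0.0, -58.0]
contact_force: [-0.8, 0.1, -0.4]
gripper_width: 0.0184
```

Request:
servo_tool(
  grip=[0.9,0.9,0.9,0.9,0.9,0.9,0.9],
  translation=[
    [0,0,0],
    [0,0,-0.03],
    [0,0,-0.07],
    [0,0,-0.11],
    [0,0,-0.13],
    [0,0,-0.13],
    [0,0,-0.13],
  ],
  turn=[0,0,0,0,0,0,0],
)

```text
time_s: 11.25
tcp_pos: [0.4419, -0.0637, 0.1628]
eef_rot: [-179.8, -0.0, -58.1]
contact_force: [-0.6, 0.1, -3.9]
gripper_width: 0.0067
```

```bash
python3 -c "
from h import *
d=np.load('pics/top5.npy'); P=cloud('top',d)[215:250,160:195].reshape(-1,3)
di=P[(P[:,2]>.02)&(P[:,2]<.03)]; c=cv2.minEnclosingCircle(di[:,:2].astype(np.float32)); print(c)
a=np.radians(CY); R=np.array([[np.cos(a),np.sin(a)],[-np.sin(a),np.cos(a)]]); print('cab',R@(np.array(c[0])-CAB))
x,y=cab(.076,-.005)
go(x,y,.16,-79.8)
"
```

```text
((0.6269092559814453, 0.2432929426431656), 0.0301553625613451)
cab [0.079943   0.05397727]
t11.2 tcp [ 0.4419 -0.0637  0.1628] rot [-179.8   -0.   -58.1] j6 15 w 0.0067 F [-0.6  0.1 -3.9]
shift [-0.1093, -0.2939, 0.0036] turn 0.379
```

```bash
python3 -c "
from h import *
x,y=cab(.052,-.006)
go(x,y,.16,-79.8)
"
```

```text
t11.2 tcp [ 0.4419 -0.0637  0.1628] rot [-179.8   -0.   -58.1] j6 15 w 0.0067 F [-0.6  0.1 -3.9]
shift [-0.1173, -0.2712, 0.0035] turn 0.379
```

Request:
servo_tool(
  grip=[0.9,0.9,0.9,0.9,0.9,0.9,0.9,0.9,0.9,0.9],
  translation=[
    [-0.016,-0.036,0],
    [-0.031,-0.072,0],
    [-0.047,-0.108,0],
    [-0.063,-0.144,0],
    [-0.078,-0.18,0],
    [-0.094,-0.217,0],
    [-0.11,-0.253,0],
    [-0.1173,-0.2712,0],
    [-0.1173,-0.2712,0],
    [-0.1173,-0.2712,0],
  ],
  turn=[0.379,0.379,0.379,0.379,0.379,0.379,0.379,0.379,0.379,0.379],
)

```text
time_s: 12.08
tcp_pos: [0.6086, 0.1796, 0.1583]
eef_rot: [179.7, -0.1, -79.7]
contact_force: [-0.9, -1.1, -4.3]
gripper_width: 0.0066
```

Request:
servo_tool(
  grip=[0.9,0.9],
  translation=[
    [0,0,0],
    [0,0,0],
  ],
  turn=[0,0],
)

```text
time_s: 12.25
tcp_pos: [0.6086, 0.1782, 0.1607]
eef_rot: [179.9, -0.0, -79.8]
contact_force: [0.1, 0.9, -3.0]
gripper_width: 0.0066
```

```bash
python3 -c "
from h import *
x,y=cab(.052,-.006)
go(x,y,.0415,-79.8)
"
```

```text
t12.2 tcp [0.6086 0.1782 0.1607] rot [179.9  -0.  -79.8] j6 -24 w 0.0066 F [ 0.1  0.9 -3. ]
shift [-0.001, -0.0019, 0.1192] turn 0.0
```

Request:
servo_tool(
  grip=[0.9,0.9,0.9,0.9,0.9,0.9,0.9],
  translation=[
    [-0.001,-0.0019,0.03],
    [-0.001,-0.0019,0.06],
    [-0.001,-0.0019,0.09],
    [-0.001,-0.0019,0.11],
    [-0.001,-0.0019,0.1185],
    [-0.001,-0.0019,0.1185],
    [-0.001,-0.0019,0.1185],
  ],
  turn=[0,0,0,0,0,0,0],
)

```text
time_s: 12.83
tcp_pos: [0.61, 0.1783, 0.0458]
eef_rot: [179.9, -0.1, -79.8]
contact_force: [-8.7, -4.5, 15.0]
gripper_width: 0.0069
```

Request:
servo_tool(
  grip=[0.6,0.6,0.6,0.6,0.6,0.6,0.6,0.6],
  translation=[
    [0,0,0],
    [0,0,0],
    [0,0,0],
    [0,0,-0.03],
    [0,0,-0.07],
    [0,0,-0.11],
    [0,0,-0.12],
    [0,0,-0.12],
  ],
  turn=[0,0,0,0,0,0,0,0],
)

```text
time_s: 13.5
tcp_pos: [0.6141, 0.1815, 0.1688]
eef_rot: [-179.5, 0.1, -79.7]
contact_force: [0.5, 0.4, -0.2]
gripper_width: 0.0171
```

```bash
python3 -c "
from h import *
go(.467,-.1886,.15,4.4)
go(.467,-.1886,.15,-175.6)
"
```

```text
t13.5 tcp [0.6141 0.1815 0.1688] rot [-1.795e+02  1.000e-01 -7.970e+01] j6 -24 w 0.0171 F [ 0.5  0.4 -0.2]
shift [0.338, 0.2109, 0.0161] turn -1.468
t13.5 tcp [0.6141 0.1815 0.1688] rot [-1.795e+02  1.000e-01 -7.970e+01] j6 -24 w 0.0171 F [ 0.5  0.4 -0.2]
shift [0.338, 0.2109, 0.0161] turn 1.673
```

Request:
servo_tool(
  grip=[0.3,0.3,0.3,0.1,0.1,0.1,0.1,0.1,0.1,0.1],
  translation=[
    [0.034,0.021,0.016],
    [0.068,0.042,0.016],
    [0.101,0.063,0.016],
    [0.135,0.084,0.016],
    [0.169,0.105,0.016],
    [0.2,0.127,0.016],
    [0.237,0.148,0.016],
    [0.27,0.169,0.016],
    [0.304,0.19,0.016],
    [0.338,0.211,0.016],
  ],
  turn=[-1.468,-1.468,-1.468,-1.468,-1.468,-1.468,-1.468,-1.468,-1.468,-1.468],
)

```text
time_s: 14.33
tcp_pos: [0.4665, -0.1825, 0.1473]
eef_rot: [-180.0, -0.0, -10.3]
contact_force: [0.3, -0.4, -0.6]
gripper_width: 0.0395
```

```bash
cat >> h.py <<'E'
def c2(p):
    a=np.radians(CY); R=np.array([[np.cos(a),np.sin(a)],[-np.sin(a),np.cos(a)]]); return R@(np.array(p)[:2]-CAB)
E
python3 -c "
from h import *
p,d=snap('top','top6')
cv2.imwrite('pics/top6c.png',cv2.resize(p[140:370,30:300],None,fx=2.6,fy=2.6,interpolation=cv2.INTER_CUBIC))
go(.467,-.1886,.15,4.4)
"
```

```text
t14.4 tcp [ 0.4639 -0.1862  0.147 ] rot [ 1.8e+02  1.0e-01 -9.6e+00] j6 80 w 0.0395 F [-2.8 -4.6 -1. ]
shift [0.0035, 0.0019, -0.003] turn -0.244
```

View pics/top6.png

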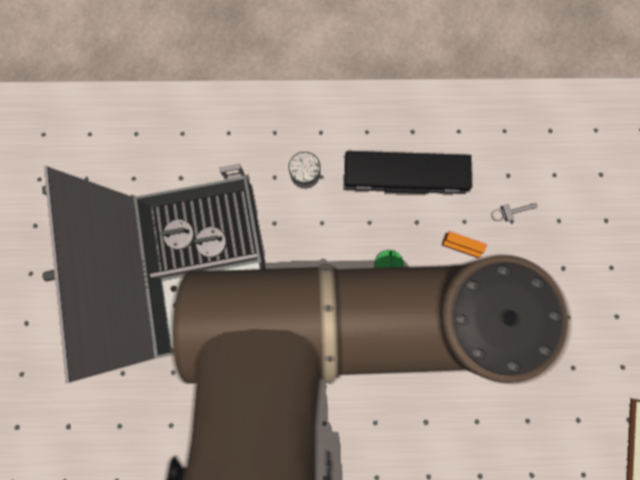

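View pics/top6c.png

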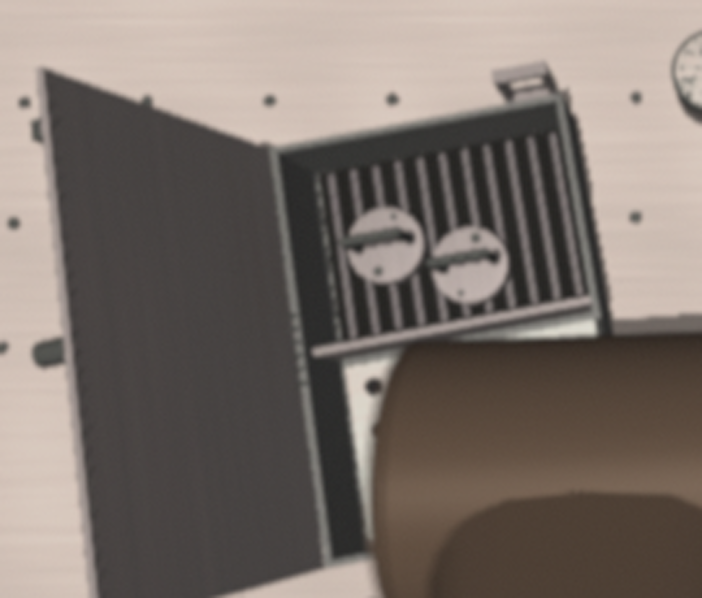

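```bash
python3 -c "
from h import *
d=np.load('pics/top6.npy'); P=cloud('top',d)
for n,(u,v) in dict(A=(178,234),B=(210,242)).items():
    q=P[v-20:v+21,u-20:u+21].reshape(-1,3)
    for lo,hi in ((.0,.016),(.018,.034),(.05,.075)):
        s=q[(q[:,2]>lo)&(q[:,2]<hi)]
        if lo==.018:
            Q=np.c_[s[:,:2]-s[:,:2].mean(0),np.ones(len(s))]; k=np.linalg.lstsq(Q,s[:,2],rcond=None)[0]; print('tilt',k[:2])
        print(n,lo,len(s),s.mean(0).round(4),c2(s.mean(0)).round(4))
go(.467,-.1886,.033,4.4)
"
```

```text
A 0.0 927 [0.6283 0.2492 0.0092] [0.0824 0.0596]
tilt [0.00451763 0.00684661]
A 0.018 588 [0.6242 0.2396 0.0246] [0.0766 0.0508]
A 0.05 130 [0.623  0.234  0.0631] [0.0744 0.0455]
B 0.0 876 [0.6105 0.1808 0.0093] [ 0.0527 -0.0046]
tilt [-0.00677582 -0.00469191]
B 0.018 615 [0.6103 0.1782 0.0248] [ 0.0521 -0.0071]
B 0.05 155 [0.5956 0.1657 0.0623] [ 0.0354 -0.0169]
t14.4 tcp [ 0.4639 -0.1862  0.147 ] rot [ 1.8e+02  1.0e-01 -9.6e+00] j6 80 w 0.0395 F [-2.8 -4.6 -1. ]
shift [0.0036, 0.0018, 0.114] turn -0.244
```

Both pucks stand flat on the mat. Now puck C.

Request:
servo_tool(
  grip=[0.1,0.1,0.1,0.1,0.1],
  translation=[
    [0.0016,0.0016,0],
    [0.0016,0.0016,0.02],
    [0.0016,0.0016,0.05],
    [0.0016,0.0016,0.05],
    [0.0016,0.0016,0.05],
  ],
  turn=[-0.2,-0.2,-0.2,-0.2,-0.2],
)

```text
time_s: 14.8
tcp_pos: [0.4676, -0.1829, 0.0964]
eef_rot: [180.0, 0.2, 0.8]
contact_force: [1.5, -1.0, 0.4]
gripper_width: 0.0393
```

```bash
python3 -c "
from h import *
p,d=snap('side','side7')
cv2.imwrite('pics/side7c.png',cv2.resize(p[130:330,200:460],None,fx=3,fy=3))
go(.467,-.1886,.033,4.4)
"
```

```text
t14.8 tcp [ 0.469  -0.1829  0.0978] rot [1.8e+02 1.0e-01 8.0e-01] j6 90 w 0.0394 F [ 1.   0.3 -0.4]
shift [-0.002, 0.0057, 0.0648] turn -0.063
```

View pics/side7c.png

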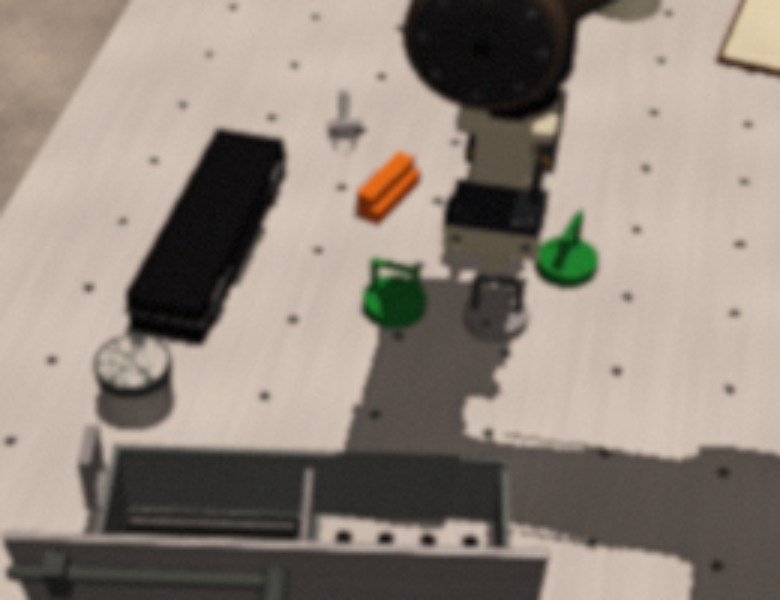

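Puck C is still in place under the gripper.

Request:
servo_tool(
  grip=[0.1,0.1,0.1,0.1,0.1,0.9,0.9,0.9,0.9,0.9],
  translation=[
    [-0.002,0.0057,0],
    [-0.002,0.0057,0.035],
    [-0.002,0.0057,0.0645],
    [-0.002,0.0057,0.0645],
    [-0.002,0.0057,0.0645],
    [-0.002,0.0057,0.0645],
    [-0.002,0.0057,0.0645],
    [-0.002,0.0057,0.0645],
    [-0.002,0.0057,0.0645],
    [-0.002,0.0057,0.0645],
  ],
  turn=[-0.063,-0.063,-0.063,-0.063,-0.063,-0.063,-0.063,-0.063,-0.063,-0.063],
)

```text
time_s: 15.68
tcp_pos: [0.4676, -0.1884, 0.0339]
eef_rot: [180.0, -0.1, 4.4]
contact_force: [-0.2, 0.6, -0.6]
gripper_width: 0.0114
```

Request:
servo_tool(
  grip=[0.9,0.9,0.9,0.9,0.9,0.9,0.9],
  translation=[
    [0,0,0],
    [0,0,-0.03],
    [0,0,-0.07],
    [0,0,-0.11],
    [0,0,-0.13],
    [0,0,-0.13],
    [0,0,-0.13],
  ],
  turn=[0,0,0,0,0,0,0],
)

```text
time_s: 16.27
tcp_pos: [0.4672, -0.1882, 0.1637]
eef_rot: [-180.0, -0.1, 4.4]
contact_force: [-0.5, 0.9, -4.9]
gripper_width: 0.0067
```

```bash
python3 -c "
from h import *
x,y=cab(.092,-.066)
go(x,y,.16,10.2)
"
```

```text
t16.3 tcp [ 0.4672 -0.1882  0.1637] rot [-1.8e+02 -1.0e-01  4.4e+00] j6 94 w 0.0067 F [-0.5  0.9 -4.9]
shift [0.2164, -0.2999, 0.0043] turn -0.101
```

Request:
servo_tool(
  grip=[0.9,0.9,0.9,0.9,0.9,0.9,0.9,0.9,0.9,0.9],
  translation=[
    [0.023,-0.032,0],
    [0.046,-0.064,0],
    [0.069,-0.096,0],
    [0.092,-0.128,0],
    [0.115,-0.16,0],
    [0.139,-0.192,0],
    [0.162,-0.224,0],
    [0.185,-0.256,0],
    [0.208,-0.288,0],
    [0.2164,-0.2999,0],
  ],
  turn=[-0.101,-0.101,-0.101,-0.101,-0.101,-0.101,-0.101,-0.101,-0.101,-0.101],
)

```text
time_s: 17.1
tcp_pos: [0.6607, 0.1311, 0.1593]
eef_rot: [180.0, 0.2, 10.3]
contact_force: [0.1, -1.1, -2.6]
gripper_width: 0.0069
```

Request:
servo_tool(
  grip=[0.9,0.9,0.9],
  translation=[
    [0,0,0],
    [0,0,0],
    [0,0,0],
  ],
  turn=[0,0,0],
)

```text
time_s: 17.35
tcp_pos: [0.6584, 0.1266, 0.1607]
eef_rot: [180.0, 0.2, 10.2]
contact_force: [-0.5, 0.9, -3.7]
gripper_width: 0.0071
```

```bash
python3 -c "
from h import *
x,y=cab(.092,-.066)
go(x,y,.043,10.2)
"
```

```text
t17.4 tcp [0.6584 0.1266 0.1607] rot [180.    0.2  10.2] j6 73 w 0.0071 F [-0.5  0.9 -3.7]
shift [0.0023, -0.0005, 0.1176] turn -0.0
```

Request:
servo_tool(
  grip=[0.9,0.9,0.9,0.9,0.9,0.9,0.9,0.9],
  translation=[
    [0.001,0,0.03],
    [0.001,0,0.06],
    [0.001,0,0.085],
    [0.001,0,0.1],
    [0.001,0,0.11],
    [0.001,0,0.116],
    [0.001,0,0.1165],
    [0.001,0,0.1165],
  ],
  turn=[0,0,0,0,0,0,0,0],
)

```text
time_s: 18.02
tcp_pos: [0.6611, 0.1272, 0.0472]
eef_rot: [180.0, -0.0, 10.2]
contact_force: [0.8, 0.3, -3.0]
gripper_width: 0.0068
```

Request:
servo_tool(
  grip=[0.6,0.6,0.6,0.6,0.6,0.6,0.6,0.6],
  translation=[
    [0,0,0.001],
    [0,0,0.001],
    [0,0,0.001],
    [0,0,-0.03],
    [0,0,-0.07],
    [0,0,-0.11],
    [0,0,-0.12],
    [0,0,-0.12],
  ],
  turn=[0,0,0,0,0,0,0,0],
)

```text
time_s: 18.68
tcp_pos: [0.6636, 0.1285, 0.173]
eef_rot: [-179.9, -0.6, 10.3]
contact_force: [0.1, -0.6, 0.4]
gripper_width: 0.0176
```

```bash
python3 -c "
from h import *
go(.5996,-.3405,.15,-15)
"
```

```text
t18.7 tcp [0.6636 0.1285 0.173 ] rot [-179.9   -0.6   10.3] j6 73 w 0.0176 F [ 0.1 -0.6  0.4]
shift [-0.1467, 0.4502, 0.0207] turn 0.441
```

Request:
servo_tool(
  grip=[0.3,0.3,0.3,0.0,0.0,0.0,-0.2,-0.2,-0.2,-0.2],
  translation=[
    [-0.012,0.036,0],
    [-0.024,0.072,0],
    [-0.036,0.11,0],
    [-0.05,0.15,0],
    [-0.062,0.19,0],
    [-0.075,0.23,0],
    [-0.088,0.27,0],
    [-0.101,0.31,0],
    [-0.115,0.35,0],
    [-0.127,0.39,0],
  ],
  turn=[0.12,0.24,0.36,0.48,0.6,0.72,0.84,0.96,1.08,1.2],
)

```text
time_s: 19.52
tcp_pos: [0.6045, -0.2779, 0.1668]
eef_rot: [-180.0, -0.0, -58.9]
contact_force: [0.9, 0.6, 0.1]
gripper_width: 0.0524
```

```bash
python3 -c "
from h import *
go(.5996,-.3405,.15,-109.5)
p,d=snap('top','top8')
cv2.imwrite('pics/top8c.png',cv2.resize(p[140:370,30:300],None,fx=2.6,fy=2.6,interpolation=cv2.INTER_CUBIC))
go(.5996,-.3405,.15,-109.5)
"
```

```text
t19.5 tcp [ 0.6045 -0.2779  0.1668] rot [-180.    -0.   -58.9] j6 39 w 0.0524 F [0.9 0.6 0.1]
shift [0.051, 0.0366, 0.0168] turn 0.884
t19.6 tcp [ 0.6031 -0.2844  0.1665] rot [ 1.799e+02 -1.000e-01 -5.960e+01] j6 39 w 0.0524 F [ 1.6 -3.2  1.2]
shift [0.0466, 0.0314, 0.0166] turn 0.871
```

View pics/top8.png

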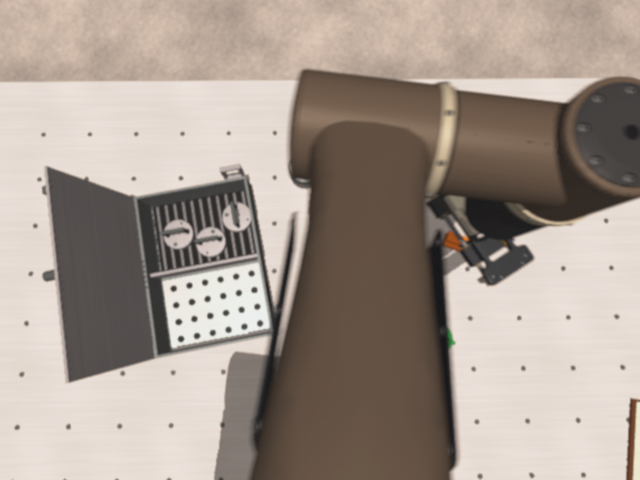

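View pics/top8c.png

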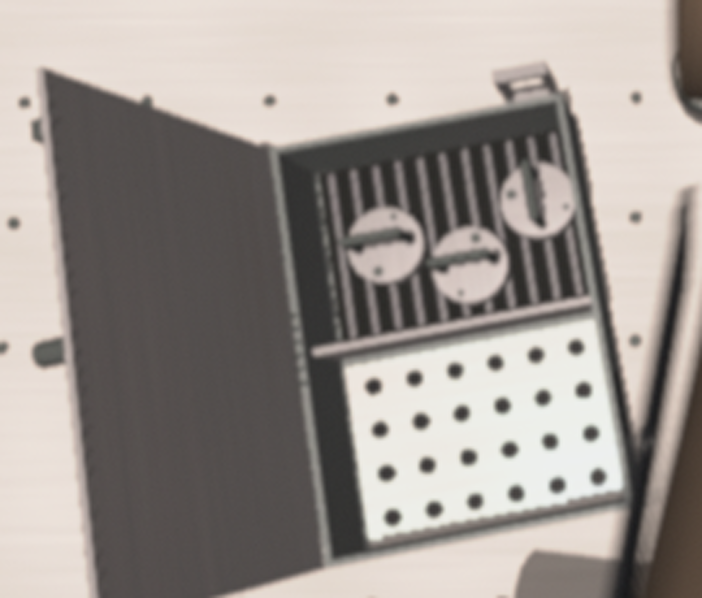

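All three pucks are on the mat. I'll check C by depth while carrying on to the jaw.

Request:
servo_tool(
  grip=[-0.2,-0.2,-0.2,-0.2,-0.2,-0.2,-0.2,-0.2,-0.2],
  translation=[
    [0.03,0.02,0.01],
    [0.0466,0.0314,0.0166],
    [0.0466,0.0314,0.0166],
    [0.0466,0.0314,0.0166],
    [0.0466,0.0314,0.0166],
    [0.0466,0.0314,0.0166],
    [0.0466,0.0314,0.0166],
    [0.0466,0.0314,0.0166],
    [0.0466,0.0314,0.0166],
  ],
  turn=[0.12,0.24,0.36,0.48,0.6,0.72,0.84,0.871,0.871],
)

```text
time_s: 20.32
tcp_pos: [0.6027, -0.3322, 0.1499]
eef_rot: [-180.0, 0.0, -108.5]
contact_force: [0.0, -0.1, -0.2]
gripper_width: 0.0526
```

```bash
python3 -c "
from h import *
d=np.load('pics/top8.npy'); P=cloud('top',d)
for n,(u,v) in dict(A=(178,234),B=(210,242),C=(237,217)).items():
    q=P[v-20:v+21,u-20:u+21].reshape(-1,3)
    s=q[(q[:,2]>.018)&(q[:,2]<.034)]
    Q=np.c_[s[:,:2]-s[:,:2].mean(0),np.ones(len(s))]; k=np.linalg.lstsq(Q,s[:,2],rcond=None)[0]; print(n,k,c2(s.mean(0)))
p,d=snap('top','top9');p,d=snap('side','side9')
cv2.imwrite('pics/side9c.png',cv2.resize(p[100:300,200:460],None,fx=3,fy=3))
go(.5996,-.3405,.15,-109.5)
"
```

```text
A [-0.00079604  0.01113284  0.02476512] [0.0768307  0.05061771]
B [-0.00480344 -0.0042087   0.02468629] [ 0.0535395  -0.00953075]
C [ 0.00778038 -0.00483124  0.02477687] [ 0.08915224 -0.06827539]
t20.4 tcp [ 0.6027 -0.3322  0.1499] rot [-180.     0.  -108.3] j6 -6 w 0.0526 F [-1.  -0.4  0. ]
shift [0.0089, 0.0004, -0.0001] turn 0.02
```

View pics/side9c.png

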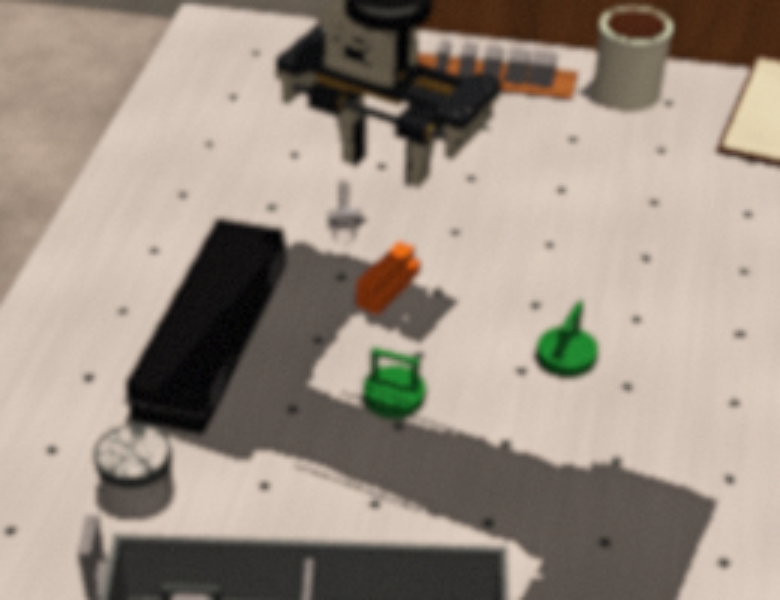

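View pics/top9.png

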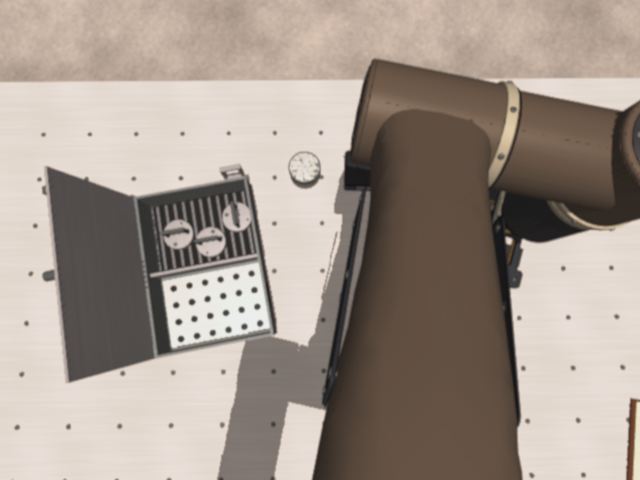

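Request:
servo_tool(
  grip=[-0.2,-0.2,-0.2,-0.2,-0.2,-0.2,-0.2],
  translation=[
    [0.0089,0,0.03],
    [0.0089,0,0.065],
    [0.0089,0,0.1],
    [0.0089,0,0.125],
    [0.0089,0,0.14],
    [0.0089,0,0.142],
    [0.0089,0,0.142],
  ],
  turn=[0.02,0.02,0.02,0.02,0.02,0.02,0.02],
)

```text
time_s: 21.0
tcp_pos: [0.5994, -0.3406, 0.0069]
eef_rot: [179.9, -0.0, -109.5]
contact_force: [0.9, 1.3, 0.4]
gripper_width: 0.0523
```

Request:
servo_tool(
  grip=[0.9,0.9,0.9,0.9,0.9,0.9,0.9],
  translation=[
    [0,0,0],
    [0,0,0],
    [0,0,0],
    [0,0,0],
    [0,0,0],
    [0,0,0],
    [0,0,0],
  ],
  turn=[0,0,0,0,0,0,0],
  newtons=20,
)

```text
time_s: 21.58
tcp_pos: [0.6002, -0.3408, 0.0091]
eef_rot: [-179.9, -0.0, -109.6]
contact_force: [-0.8, 2.0, 6.5]
gripper_width: 0.028
```

Request:
servo_tool(
  grip=[0.9,0.9,0.9,0.9,0.9,0.9,0.9],
  translation=[
    [0,0,-0.03],
    [0,0,-0.07],
    [0,0,-0.11],
    [0,0,-0.14],
    [0,0,-0.14],
    [0,0,-0.14],
    [0,0,-0.14],
  ],
  turn=[0,0,0,0,0,0,0],
)

```text
time_s: 22.17
tcp_pos: [0.5993, -0.3404, 0.1474]
eef_rot: [180.0, 0.0, -109.6]
contact_force: [0.3, -0.2, -1.5]
gripper_width: 0.0278
```

```bash
python3 -c "
from h import *
x,y=cab(-.076,-.0)
print(x,y)
go(x,y,.16,-169.8)
p,d=snap('side','side10')
cv2.imwrite('pics/side10c.png',cv2.resize(p[50:250,200:460],None,fx=3,fy=3))
"
```

```text
0.48300348387452546 0.16252850507584124
t22.2 tcp [ 0.5993 -0.3404  0.1474] rot [ 180.     0.  -109.6] j6 -6 w 0.0278 F [ 0.3 -0.2 -1.5]
shift [-0.4346, 0.2784, -0.0122] turn 1.05
```

View pics/side10c.png

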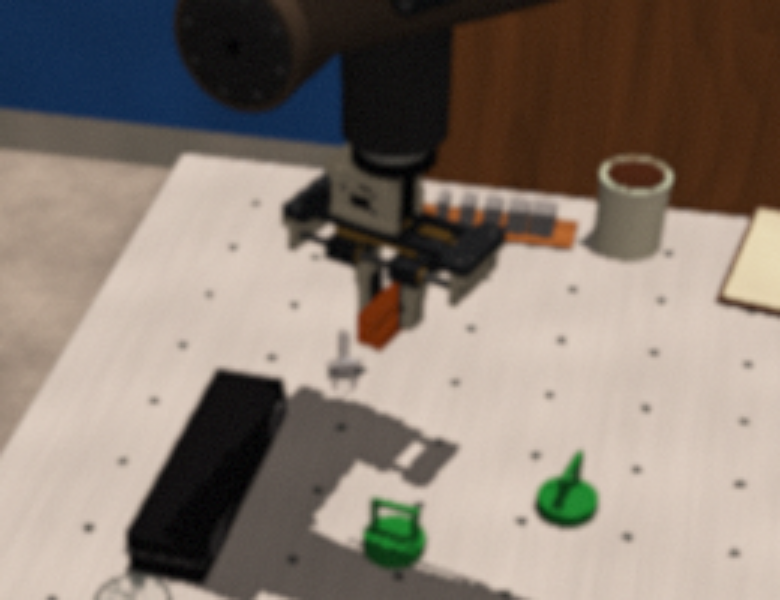

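Request:
servo_tool(
  grip=[0.9,0.9,0.9,0.9,0.9,0.9,0.9,0.9,0.9,0.9],
  translation=[
    [-0.034,0.022,-0.012],
    [-0.068,0.043,-0.012],
    [-0.102,0.065,-0.012],
    [-0.136,0.087,-0.012],
    [-0.17,0.109,-0.012],
    [-0.204,0.13,-0.012],
    [-0.238,0.152,-0.012],
    [-0.272,0.174,-0.012],
    [-0.305,0.195,-0.012],
    [-0.339,0.217,-0.012],
  ],
  turn=[0.1,0.2,0.3,0.4,0.5,0.6,0.7,0.8,0.9,1.05],
)

```text
time_s: 23.05
tcp_pos: [0.5087, 0.0485, 0.1585]
eef_rot: [-180.0, -0.1, -167.7]
contact_force: [0.7, 0.1, -2.2]
gripper_width: 0.0281
```

Request:
servo_tool(
  grip=[0.9,0.9,0.9],
  translation=[
    [0,0,0],
    [0,0,0],
    [0,0,0],
  ],
  turn=[0,0,0],
)

```text
time_s: 23.3
tcp_pos: [0.5098, 0.0468, 0.1589]
eef_rot: [-180.0, -0.1, -167.3]
contact_force: [0.4, -0.8, -0.6]
gripper_width: 0.0279
```

```bash
python3 -c "
from h import *
x,y=cab(-.076,-.0)
go(x,y,.16,-169.8)
"
```

```text
t23.3 tcp [0.5098 0.0468 0.1589] rot [-1.800e+02 -1.000e-01 -1.673e+02] j6 -105 w 0.0279 F [ 0.4 -0.8 -0.6]
shift [0.0008, 0.1187, -0.0012] turn 0.043
```

Request:
servo_tool(
  grip=[0.9,0.9,0.9,0.9,0.9,0.9,0.9],
  translation=[
    [0.0008,0.035,0],
    [0.0008,0.07,0],
    [0.0008,0.1,0],
    [0.0008,0.1187,0],
    [0.0008,0.1187,0],
    [0.0008,0.1187,0],
    [0.0008,0.1187,0],
  ],
  turn=[0.043,0.043,0.043,0.043,0.043,0.043,0.043],
)

```text
time_s: 23.88
tcp_pos: [0.484, 0.1613, 0.1593]
eef_rot: [-180.0, -0.1, -170.0]
contact_force: [0.3, 0.2, -0.3]
gripper_width: 0.0278
```

```bash
python3 -c "
from h import *
x,y=cab(-.076,-.0)
go(x,y,.02,-169.8)
p,d=snap('top','top11')
cv2.imwrite('pics/top11c.png',cv2.resize(p[140:370,30:300],None,fx=2.6,fy=2.6,interpolation=cv2.INTER_CUBIC))
snap('side','side11')
"
```

```text
t23.9 tcp [0.484  0.1613 0.1593] rot [-1.8e+02 -1.0e-01 -1.7e+02] j6 -120 w 0.0278 F [ 0.3  0.2 -0.3]
shift [0.0006, 0.0015, 0.1393] turn -0.003
```

View pics/top11c.png

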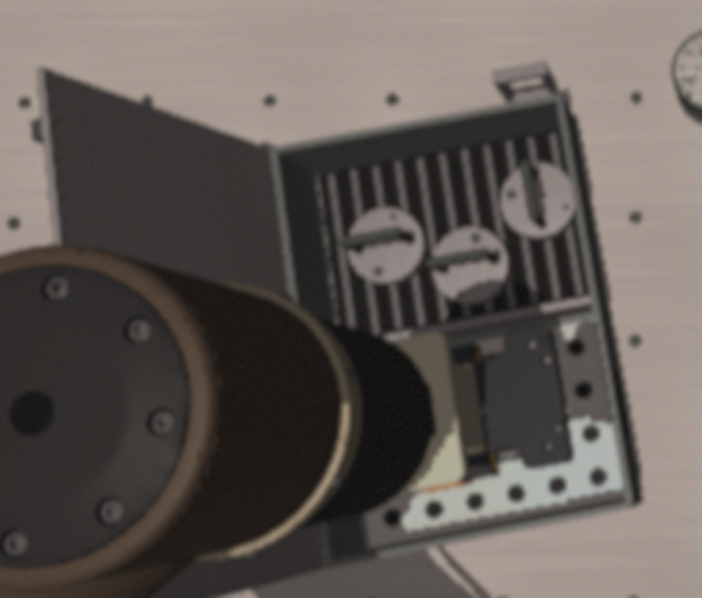

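View pics/side11.png

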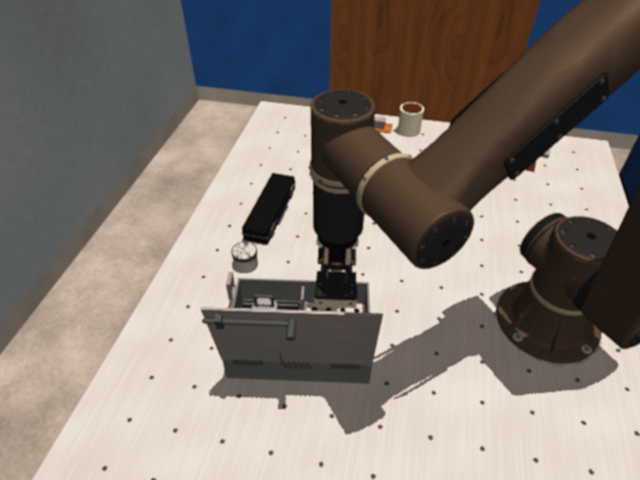

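```bash
python3 -c "
from h import *
d=np.load('pics/side11.npy'); P=cloud('side',d)
for u,v in ((440,265),(440,240),(420,262),(400,250),(340,230),(380,200),(340,300),(375,310),(215,310),(300,312)):
    print(u,v,P[v,u].round(3),c2(P[v,u]).round(3))
"
```

```text
440 265 [0.314 0.357 0.493] [-0.208  0.222]
440 240 [0.323 0.368 0.547] [-0.197  0.231]
420 262 [0.341 0.381 0.516] [-0.177  0.24 ]
400 250 [0.368 0.366 0.517] [-0.153  0.221]
340 230 [0.473 0.204 0.383] [-0.078  0.043]
380 200 [0.404 0.325 0.56 ] [-0.125  0.174]
340 300 [0.459 0.256 0.259] [-0.083  0.097]
375 310 [ 0.402  0.058 -0.001] [-0.174 -0.088]
215 310 [0.658 0.354 0.295] [0.13  0.157]
300 312 [0.516 0.327 0.296] [-0.015  0.156]
```

Clear to descend: the lowest part of the arm near the door is about 0.49 m up, and the door top is at 0.30 m.

Request:
servo_tool(
  grip=[0.9,0.9,0.9,0.9,0.9,0.9,0.9,0.9],
  translation=[
    [0.0006,0.0015,0.025],
    [0.0006,0.0015,0.05],
    [0.0006,0.0015,0.075],
    [0.0006,0.0015,0.1],
    [0.0006,0.0015,0.12],
    [0.0006,0.0015,0.13],
    [0.0006,0.0015,0.138],
    [0.0006,0.0015,0.14],
  ],
  turn=[0,0,0,0,0,0,0,0],
)

```text
time_s: 24.65
tcp_pos: [0.483, 0.1631, 0.0191]
eef_rot: [-180.0, -0.1, -170.0]
contact_force: [0.0, 0.3, -1.8]
gripper_width: 0.0277
```

Request:
servo_tool(
  grip=[0.9,0.9],
  translation=[
    [0,0,0.001],
    [0,0,0.001],
  ],
  turn=[0,0],
)

```text
time_s: 24.82
tcp_pos: [0.4837, 0.1642, 0.0197]
eef_rot: [180.0, 0.1, -169.9]
contact_force: [-0.5, -0.7, -1.1]
gripper_width: 0.0277
```

Request:
servo_tool(
  grip=[0.9,0.9,0.3,0.3,0.1,0.1,0.1],
  translation=[
    [0,0,0.0015],
    [0,0,0.0015],
    [0,0,0.0015],
    [0,0,0.0015],
    [0,0,0.0015],
    [0,0,0.0015],
    [0,0,0.0015],
  ],
  turn=[0,0,0,0,0,0,0],
)

```text
time_s: 25.4
tcp_pos: [0.4831, 0.164, 0.0176]
eef_rot: [180.0, 0.0, -169.9]
contact_force: [-0.4, 0.1, 0.6]
gripper_width: 0.0386
```

Request:
servo_tool(
  grip=[0.1,0.1,0.1,0.1,0.1,0.1,0.1,0.1],
  translation=[
    [0,0,-0.02],
    [0,0,-0.05],
    [0,0,-0.09],
    [0,0,-0.13],
    [0,0,-0.15],
    [0,-0.04,-0.15],
    [0,-0.08,-0.15],
    [0,-0.12,-0.15],
  ],
  turn=[0,0,0,0,0,0,0,0],
)

```text
time_s: 26.07
tcp_pos: [0.5041, 0.0452, 0.1683]
eef_rot: [180.0, 0.1, -169.8]
contact_force: [1.3, 0.6, -0.8]
gripper_width: 0.0396
```

Request:
servo_tool(
  grip=[0.6,0.8,1,1,1],
  translation=[
    [0,-0.04,-0.04],
    [0,-0.08,-0.08],
    [0,-0.12,-0.12],
    [0,-0.16,-0.16],
    [0,-0.16,-0.16],
  ],
  turn=[-0.1,-0.2,-0.3,-0.4,-0.5],
)

```text
time_s: 26.48
tcp_pos: [0.5293, -0.1009, 0.3164]
eef_rot: [-180.0, 0.0, -141.0]
contact_force: [1.1, 1.2, -0.2]
gripper_width: 0.0118
```

```bash
python3 -c "
from h import *
x,y=cab(-.076,-.0)
go(x,y,.02,-169.8)
p,d=snap('top','top12')
cv2.imwrite('pics/top12c.png',cv2.resize(p[140:370,30:300],None,fx=2.6,fy=2.6,interpolation=cv2.INTER_CUBIC))
snap('side','side12')
"
```

```text
t26.5 tcp [ 0.5293 -0.1009  0.3164] rot [-180.    0. -141.] j6 -61 w 0.0118 F [ 1.1  1.2 -0.2]
shift [-0.1296, 0.2339, 0.2964] turn 0.502
```

View pics/top12.png

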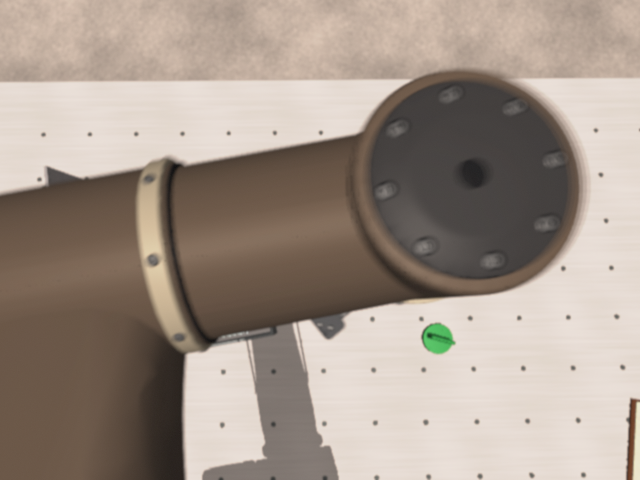

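View pics/side12.png

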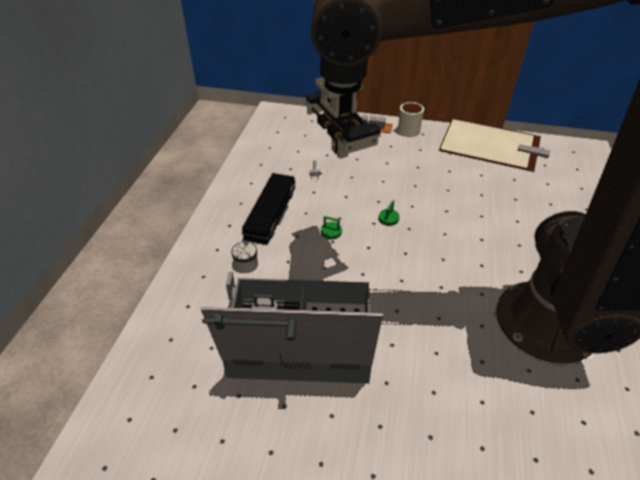

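```bash
python3 -c "
from h import *
x,y=cab(-.06,.195)
print(x,y)
go(x,y,.38,-79.8)
"
```

```text
0.46418509897711274 0.35727672301339475
t26.6 tcp [ 0.532  -0.1028  0.3199] rot [-179.7    0.3 -141.2] j6 -61 w 0.0043 F [-0.5  0.7 -0.8]
shift [-0.236, 0.4006, -0.0612] turn -1.071
```

Request:
servo_tool(
  grip=[1,1,1,1,1,1,1,1,1,1],
  translation=[
    [0,0,-0.04],
    [-0.02,0.035,-0.061],
    [-0.04,0.07,-0.061],
    [-0.06,0.1,-0.061],
    [-0.08,0.135,-0.061],
    [-0.1,0.17,-0.061],
    [-0.12,0.2,-0.061],
    [-0.14,0.238,-0.061],
    [-0.16,0.27,-0.061],
    [-0.18,0.305,-0.061],
  ],
  turn=[-0.1,-0.2,-0.3,-0.4,-0.5,-0.6,-0.7,-0.8,-0.9,-1.0],
)

```text
time_s: 27.42
tcp_pos: [0.4785, 0.2531, 0.3757]
eef_rot: [-180.0, 0.0, -83.7]
contact_force: [1.1, -0.3, -1.1]
gripper_width: 0.0004
```

Request:
servo_tool(
  grip=[1,1],
  translation=[
    [0,0,0],
    [0,0,0],
  ],
  turn=[0,0],
)

```text
time_s: 27.58
tcp_pos: [0.4786, 0.2533, 0.3748]
eef_rot: [179.9, -0.1, -83.8]
contact_force: [1.3, -0.5, 0.4]
gripper_width: 0.0005
```

```bash
python3 -c "
from h import *
x,y=cab(-.06,.195)
go(x,y,.38,-79.8)
"
```

```text
t27.6 tcp [0.4786 0.2533 0.3748] rot [ 1.799e+02 -1.000e-01 -8.380e+01] j6 -42 w 0.0005 F [ 1.3 -0.5  0.4]
shift [-0.1049, 0.0032, -0.0053] turn -0.07
```

Request:
servo_tool(
  grip=[1,1,1,1,1,1,1,1],
  translation=[
    [-0.035,0.001,-0.005],
    [-0.07,0.002,-0.005],
    [-0.105,0.003,-0.005],
    [-0.105,0.003,-0.005],
    [-0.105,0.003,-0.005],
    [-0.105,0.003,-0.005],
    [-0.105,0.003,-0.005],
    [-0.105,0.003,-0.005],
  ],
  turn=[-0.07,-0.07,-0.07,-0.07,-0.07,-0.07,-0.07,-0.07],
)

```text
time_s: 28.25
tcp_pos: [0.4659, 0.3542, 0.3812]
eef_rot: [-180.0, 0.0, -80.1]
contact_force: [-0.3, -0.3, -0.8]
gripper_width: 0.0003
```

```bash
python3 -c "
from h import *
x,y=cab(-.06,.195)
go(x,y,.262,-79.8)
p,d=snap('top','top13')
cv2.imwrite('pics/top13c.png',cv2.resize(p[140:370,30:300],None,fx=2.6,fy=2.6,interpolation=cv2.INTER_CUBIC))
snap('side','side13')
"
```

```text
t28.2 tcp [0.4659 0.3542 0.3812] rot [-180.     0.   -80.1] j6 -46 w 0.0003 F [-0.3 -0.3 -0.8]
shift [-0.0033, 0.0012, 0.1192] turn -0.005
```

View pics/top13c.png

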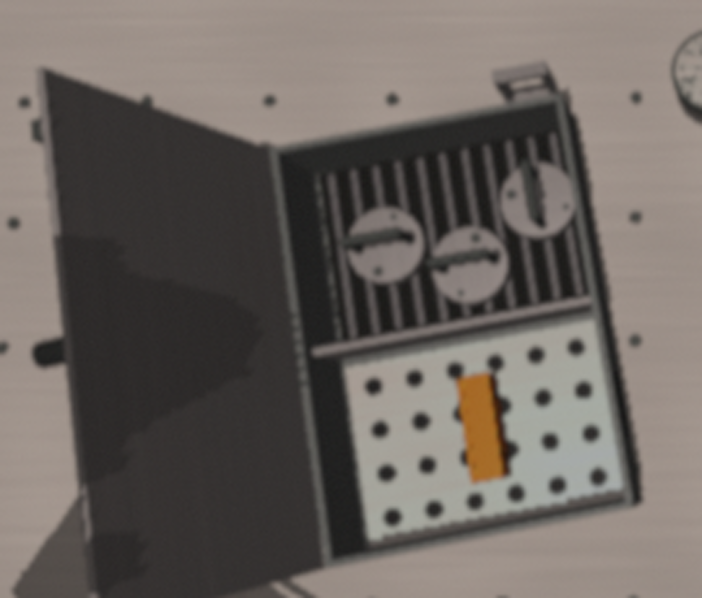

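View pics/side13.png

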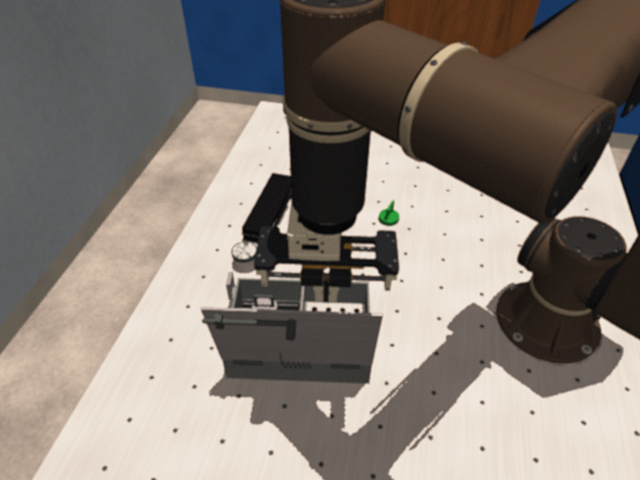

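Everything stands flat in its compartment: pucks at crop (385,245), (468,265) and (537,200), jaw at (483,427). Next I go down behind the door and swing it shut.

Request:
servo_tool(
  grip=[1,1,1,1,1,1],
  translation=[
    [-0.003,0.001,0.04],
    [-0.003,0.001,0.08],
    [-0.003,0.001,0.11],
    [-0.003,0.001,0.119],
    [-0.003,0.001,0.119],
    [-0.003,0.001,0.119],
  ],
  turn=[0,0,0,0,0,0],
)

```text
time_s: 28.85
tcp_pos: [0.4648, 0.3583, 0.2633]
eef_rot: [-179.9, 0.0, -80.0]
contact_force: [-0.2, -0.2, 0.9]
gripper_width: 0.0002
```

```bash
cat > arc.py <<'E'
from h import *
s=r.get_state(); p0=c2(s['tcp_pos'])*1000; z0=s['tcp_pos'][2]*1000
print('cab',p0.round(1),z0.round(1),'F',s['contact_force'].round(1),s['eef_rot'].round(1))
import sys
th0,th1,n=float(sys.argv[1]),float(sys.argv[2]),int(sys.argv[3])
press=float(sys.argv[4]) if len(sys.argv)>4 else 0
for i in range(1,n+1):
    th=th0+(th1-th0)*i/n; rr=187+17*(1-min(th,1.57)/1.57)
    y=110-rr*np.cos(th)+5*np.sin(th)+9.5; z=80+rr*np.sin(th)+5*np.cos(th)-press*i/n
    # tool x ~ -cab y ; tool z down
    print('%.2f'%th, '[%.3f, %.3f, %.3f]'%(-(y-p0[1])/1000, (p0[0]+60)/1000, (z0-z)/1000))
E
python3 arc.py 1.75 1.2 10
```

```text
cab [-59.2 195.9] 263.3 F [-0.2 -0.2  0.9] [-179.9    0.   -80. ]
1.70 [0.048, 0.001, -0.002]
1.64 [0.058, 0.001, -0.003]
1.58 [0.069, 0.001, -0.004]
1.53 [0.079, 0.001, -0.004]
1.48 [0.089, 0.001, -0.004]
1.42 [0.100, 0.001, -0.004]
1.36 [0.110, 0.001, -0.003]
1.31 [0.121, 0.001, -0.001]
1.25 [0.131, 0.001, 0.001]
1.20 [0.141, 0.001, 0.003]
```

Request:
servo_tool(
  grip=[1,1,1,1,1,1,1,1,1,1],
  translation=[
    [0.02,0.001,-0.002],
    [0.032,0.001,-0.002],
    [0.045,0.001,-0.003],
    [0.058,0.001,-0.003],
    [0.069,0.001,-0.004],
    [0.079,0.001,-0.004],
    [0.089,0.001,-0.004],
    [0.1,0.001,-0.004],
    [0.11,0.001,-0.003],
    [0.121,0.001,-0.001],
  ],
  turn=[0,0,0,0,0,0,0,0,0,0],
)

```text
time_s: 29.68
tcp_pos: [0.4838, 0.2379, 0.2621]
eef_rot: [179.9, -0.0, -80.0]
contact_force: [0.4, 4.3, -1.9]
gripper_width: 0.0005
```

```bash
python3 arc.py 1.33 0.75 10
python3 -c "
from h import *
snap('side','side14')"
```

```text
cab [-61.8  74. ] 262.1 F [ 0.4  4.3 -1.9] [179.9  -0.  -80. ]
1.27 [0.006, -0.002, -0.001]
1.21 [0.017, -0.002, 0.002]
1.16 [0.027, -0.002, 0.005]
1.10 [0.038, -0.002, 0.009]
1.04 [0.048, -0.002, 0.013]
0.98 [0.058, -0.002, 0.019]
0.92 [0.067, -0.002, 0.024]
0.87 [0.077, -0.002, 0.031]
0.81 [0.086, -0.002, 0.038]
0.75 [0.094, -0.002, 0.045]
```

View pics/side14.png

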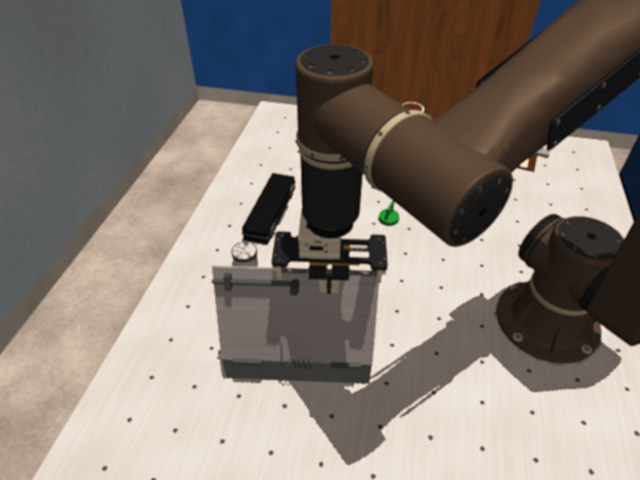

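The door is following the fingers, which touch it at (325,285), clear of the knob at (295,285). Continuing the arc.

Request:
servo_tool(
  grip=[1,1,1,1,1,1,1,1,1,1],
  translation=[
    [0.006,0,-0.001],
    [0.017,0,0.002],
    [0.027,0,0.005],
    [0.038,0,0.009],
    [0.048,0,0.013],
    [0.058,0,0.019],
    [0.067,0,0.024],
    [0.077,0,0.031],
    [0.086,0,0.038],
    [0.094,0,0.045],
  ],
  turn=[0,0,0,0,0,0,0,0,0,0],
)

```text
time_s: 30.57
tcp_pos: [0.5006, 0.1453, 0.2171]
eef_rot: [-180.0, 0.0, -80.0]
contact_force: [-0.0, 4.3, 1.5]
gripper_width: 0.0003
```

```bash
python3 arc.py 0.75 0.3 10
```

```text
cab [-61.7 -20.1] 217.1 F [-0.   4.3  1.5] [-180.    0.  -80.]
0.70 [0.007, -0.002, 0.006]
0.66 [0.013, -0.002, 0.012]
0.61 [0.019, -0.002, 0.019]
0.57 [0.024, -0.002, 0.026]
0.53 [0.029, -0.002, 0.033]
0.48 [0.034, -0.002, 0.041]
0.43 [0.039, -0.002, 0.049]
0.39 [0.043, -0.002, 0.057]
0.35 [0.047, -0.002, 0.065]
0.30 [0.051, -0.002, 0.073]
```

Request:
servo_tool(
  grip=[1,1,1,1,1,1,1,1,1,1],
  translation=[
    [0.007,0,0.006],
    [0.013,0,0.012],
    [0.019,0,0.019],
    [0.024,0,0.026],
    [0.029,0,0.033],
    [0.034,0,0.041],
    [0.039,0,0.049],
    [0.043,0,0.057],
    [0.047,0,0.065],
    [0.051,0,0.073],
  ],
  turn=[0,0,0,0,0,0,0,0,0,0],
)

```text
time_s: 31.4
tcp_pos: [0.5094, 0.0957, 0.144]
eef_rot: [-180.0, -0.0, -80.0]
contact_force: [-0.1, 4.0, 2.6]
gripper_width: 0.0007
```

```bash
python3 arc.py 0.3 0 8
python3 -c "
from h import *
snap('side','side15')"
```

```text
cab [-61.9 -70.5] 144.0 F [-0.1  4.   2.6] [-180.   -0.  -80.]
0.26 [0.003, -0.002, 0.007]
0.22 [0.005, -0.002, 0.014]
0.19 [0.008, -0.002, 0.021]
0.15 [0.009, -0.002, 0.029]
0.11 [0.011, -0.002, 0.036]
0.08 [0.012, -0.002, 0.044]
0.04 [0.013, -0.002, 0.051]
0.00 [0.014, -0.002, 0.059]
```

View pics/side15.png

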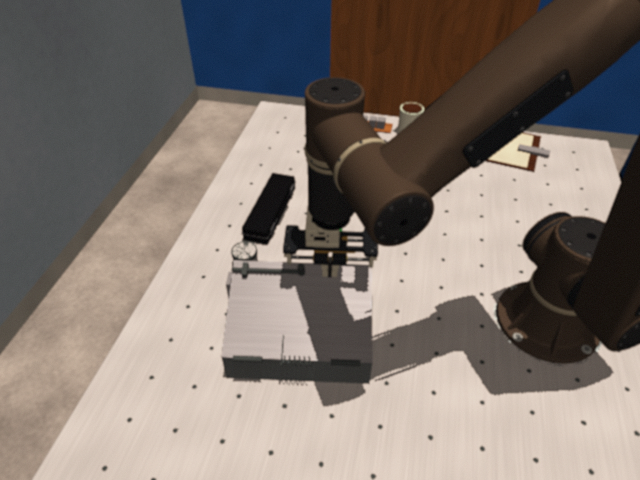

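Request:
servo_tool(
  grip=[1,1,1,1,1,1,1,1,1,1],
  translation=[
    [0.003,0,0.007],
    [0.005,0,0.014],
    [0.008,0,0.021],
    [0.009,0,0.029],
    [0.011,0,0.036],
    [0.012,0,0.044],
    [0.013,0,0.051],
    [0.014,0,0.058],
    [0.014,0,0.06],
    [0.014,0,0.06],
  ],
  turn=[0,0,0,0,0,0,0,0,0,0],
)

```text
time_s: 32.28
tcp_pos: [0.5118, 0.0822, 0.0846]
eef_rot: [180.0, -0.0, -80.0]
contact_force: [-2.3, 1.5, 9.0]
gripper_width: 0.0002
```

```bash
python3 arc.py 0.3 0 1
python3 -c "
from h import *
p,d=snap('side','side16')
cv2.imwrite('pics/side16c.png',cv2.resize(p[200:400,200:460],None,fx=3,fy=3))"
```

```text
cab [-61.9 -84.2] 84.6 F [-2.3  1.5  9. ] [180.  -0. -80.]
0.00 [0.000, -0.002, -0.000]
```

View pics/side16c.png

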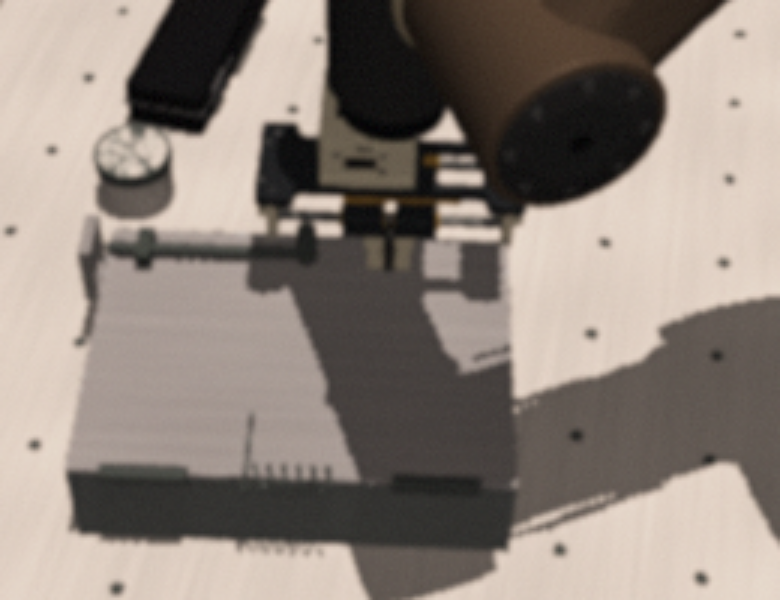

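The door is flat with a 9 N reaction, and the latch is still back. I press a little more, then slide along to push the knob home.

Request:
servo_tool(
  grip=[1,1,1,1,1,1,1,1,1,1],
  translation=[
    [0,0,0.002],
    [0,0,0.004],
    [0,0,0.004],
    [0,-0.005,0.004],
    [0,-0.01,0.004],
    [0,-0.015,0.004],
    [0,-0.02,0.004],
    [0,-0.025,0.004],
    [0,-0.03,0.004],
    [0,-0.03,0.004],
  ],
  turn=[0,0,0,0,0,0,0,0,0,0],
)

```text
time_s: 33.17
tcp_pos: [0.5353, 0.0841, 0.0811]
eef_rot: [179.3, -0.2, -80.0]
contact_force: [-26.0, -3.1, 35.6]
gripper_width: 0.0008
```

Request:
servo_tool(
  grip=[1,1,1,1,1,1,1,1,1,1],
  translation=[
    [0,-0.005,0],
    [0,-0.01,0],
    [0,-0.015,0],
    [0,-0.019,0],
    [0,-0.023,0],
    [0,-0.027,0],
    [0,-0.031,0],
    [0,-0.034,0],
    [0,-0.036,0],
    [0,-0.036,0],
  ],
  turn=[0,0,0,0,0,0,0,0,0,0],
)

```text
time_s: 34.0
tcp_pos: [0.5697, 0.0901, 0.0812]
eef_rot: [179.2, -0.2, -80.0]
contact_force: [-28.3, -3.1, 36.4]
gripper_width: 0.0002
```

```bash
python3 arc.py 0.3 0 1
python3 -c "
from h import *
p,d=snap('side','side17')
cv2.imwrite('pics/side17c.png',cv2.resize(p[200:400,200:460],None,fx=3,fy=3))"
```

```text
cab [ -3.6 -86.6] 81.2 F [-28.3  -3.1  36.4] [179.2  -0.2 -80. ]
0.00 [-0.002, 0.056, -0.004]
```

View pics/side17c.png

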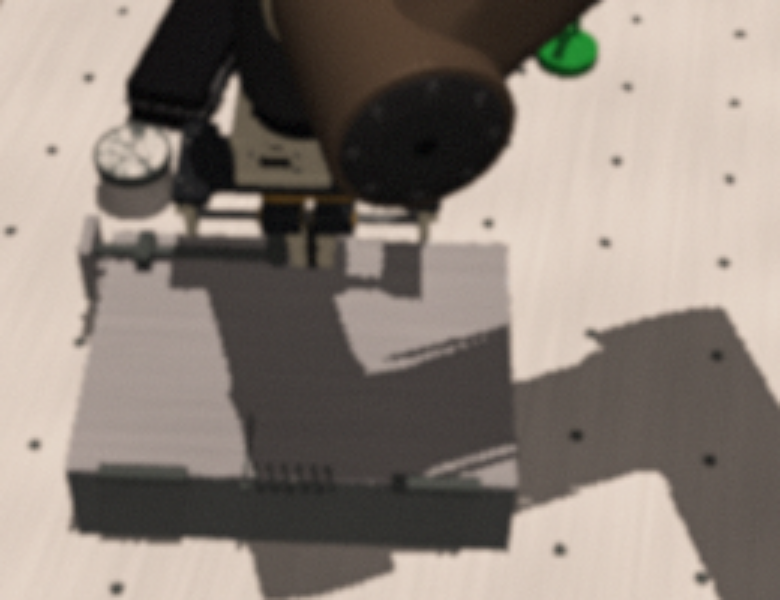

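Request:
servo_tool(
  grip=[1,1,1,1,1,1,1,1],
  translation=[
    [0,0,-0.001],
    [0,0,-0.002],
    [0,-0.001,-0.002],
    [0,-0.002,-0.002],
    [0,-0.003,-0.002],
    [0,-0.004,-0.002],
    [0,-0.004,-0.002],
    [0,-0.004,-0.002],
  ],
  turn=[0,0,0,0,0,0,0,0],
)

```text
time_s: 34.72
tcp_pos: [0.5751, 0.0914, 0.0826]
eef_rot: [179.4, -0.2, -80.0]
contact_force: [-19.7, -3.8, 25.3]
gripper_width: 0.0005
```

```bash
python3 arc.py 0.3 0 1
```

```text
cab [  2.  -86.4] 82.6 F [-19.7  -3.8  25.3] [179.4  -0.2 -80. ]
0.00 [-0.002, 0.062, -0.002]
```

Request:
servo_tool(
  grip=[1,1,1,1,1,1],
  translation=[
    [0,-0.002,-0.001],
    [0,-0.003,-0.002],
    [0,-0.004,-0.002],
    [0,-0.004,-0.002],
    [0,-0.004,-0.002],
    [0,-0.004,-0.002],
  ],
  turn=[0,0,0,0,0,0],
)

```text
time_s: 35.22
tcp_pos: [0.5773, 0.0918, 0.0833]
eef_rot: [179.2, -0.2, -80.1]
contact_force: [-21.7, -2.2, 18.7]
gripper_width: 0.0004
```

```bash
python3 arc.py 0.3 0 1
```

```text
cab [  4.3 -86.3] 83.3 F [-21.7  -2.2  18.7] [179.2  -0.2 -80.1]
0.00 [-0.002, 0.064, -0.002]
```

Request:
servo_tool(
  grip=[1,1,1,1,1,1],
  translation=[
    [0,-0.002,-0.001],
    [0,-0.003,-0.001],
    [0,-0.004,-0.001],
    [0,-0.004,-0.001],
    [0,-0.004,-0.001],
    [0,-0.004,-0.001],
  ],
  turn=[0,0,0,0,0,0],
)

```text
time_s: 35.72
tcp_pos: [0.5776, 0.0918, 0.0831]
eef_rot: [178.8, -0.2, -80.1]
contact_force: [-32.9, -0.7, 20.9]
gripper_width: 0.0004
```

```bash
python3 arc.py 0.3 0 1
python3 -c "
from h import *
p,d=snap('side','side18')
cv2.imwrite('pics/side18c.png',cv2.resize(p[260:320,210:350],None,fx=5,fy=5,interpolation=cv2.INTER_CUBIC))"
```

```text
cab [  4.5 -86.4] 83.1 F [-32.9  -0.7  20.9] [178.8  -0.2 -80.1]
0.00 [-0.002, 0.065, -0.002]
```

View pics/side18c.png

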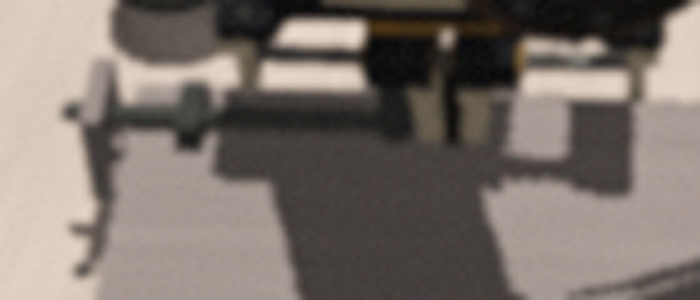

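It's at the end stop: 0.3 mm of motion for 11 N more. The rod shows beyond the bridge. Backing off sideways, then up.

Request:
servo_tool(
  grip=[1,1,1,1,1,1,1,1,1,1],
  translation=[
    [0,0.008,-0.002],
    [0,0.015,-0.005],
    [0,0.02,-0.01],
    [0,0.02,-0.02],
    [0,0.02,-0.04],
    [0,0.02,-0.07],
    [0,0.02,-0.11],
    [0,0.02,-0.15],
    [0,0.02,-0.18],
    [0,0.02,-0.2],
  ],
  turn=[0,0,0,0,0,0,0,0,0,0],
)

```text
time_s: 36.6
tcp_pos: [0.5699, 0.0924, 0.2906]
eef_rot: [-179.7, 0.0, -80.0]
contact_force: [0.7, 0.8, -0.1]
gripper_width: 0.0003
```

Request:
servo_tool(
  grip=[1,1,1,1,1,1,1,1,1,1],
  translation=[
    [0.04,0,0],
    [0.08,0,0],
    [0.12,0,0],
    [0.16,0,0],
    [0.2,0,0],
    [0.24,0,0],
    [0.28,0,0],
    [0.32,0,0],
    [0.36,0,0],
    [0.36,0,0],
  ],
  turn=[0,0,0,0,0,0,0,0,0,0],
)

```text
time_s: 37.43
tcp_pos: [0.6313, -0.2685, 0.2848]
eef_rot: [179.9, -0.0, -80.3]
contact_force: [0.1, 1.2, -0.3]
gripper_width: 0.0001
```

```bash
python3 -c "
from h import *
p,d=snap('top','top19')
cv2.imwrite('pics/top19c.png',cv2.resize(p[140:370,110:320],None,fx=2.6,fy=2.6,interpolation=cv2.INTER_CUBIC))
P=cloud('top',d)
q=P[225:255,225:255].reshape(-1,3);q=q[(q[:,2]>.112)&(q[:,2]<.13)];print('knob',len(q),q.mean(0).round(4),c2(q.mean(0)).round(4))
q=P[220:330,150:225].reshape(-1,3);print('door z',np.median(q[:,2]))
p,d=snap('side','side19')
cv2.imwrite('pics/side19c.png',cv2.resize(p[200:400,200:460],None,fx=3,fy=3))
print(r.get_state()['tcp_pos'],r.get_state()['time_s'])"
```

```text
knob 69 [0.6033 0.1004 0.1232] [ 0.0313 -0.0825]
door z 0.0863587043411227
[ 0.63107578 -0.26420191  0.28510702] 37.5333
```

View pics/top19.png

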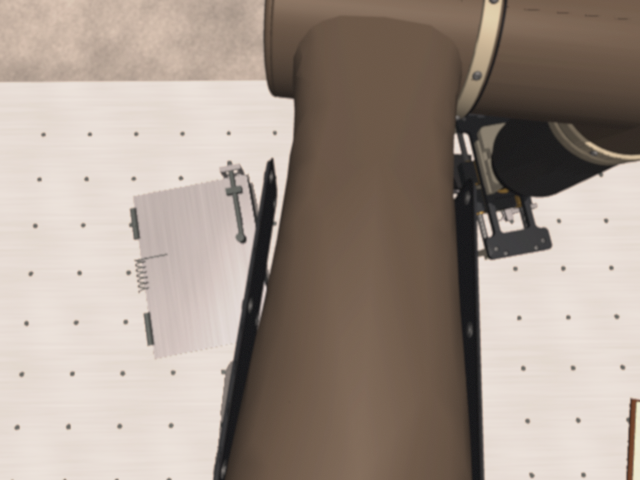

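View pics/side19c.png

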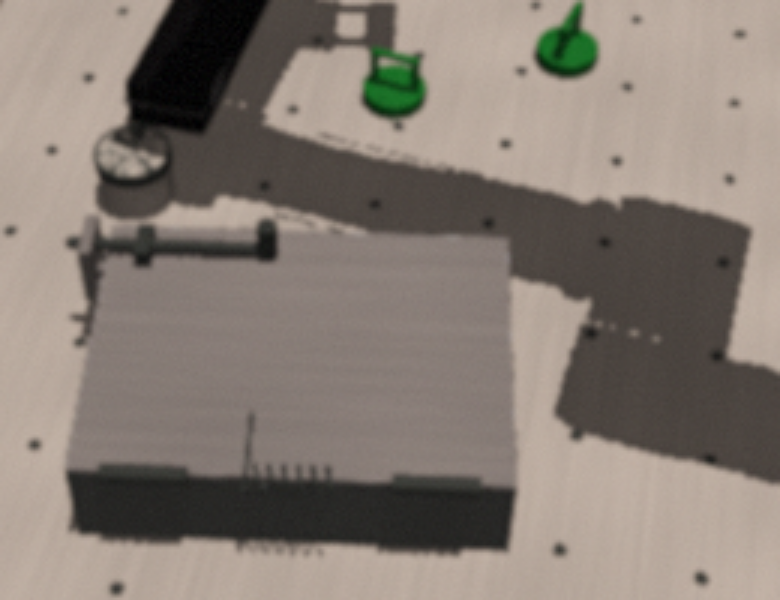

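The door is shut with its face at 86 mm, and the knob is at cabinet x = 31 mm, fully home. The robot is clear, so I'm handing in.

```bash
python3 -c "
from h import *
order.close_job(); print(r.get_state()['time_s'])"
```

```text
the job is handed in; nothing more can be done
the job is handed in; nothing more can be done
```

The job is handed in, with everything stowed and the door latched, at about 37.5 s of the 210 s allowed. It reports no verdict.

**What I did:** I drew the latch and the door sprung open. I put the three steel pucks on the ribbed mat and the one orange jaw on the drilled plate. I then swung the door shut from behind, held it down and pushed the knob to its end stop. I never moved the two green look-alikes, the wrench case, the pin or the tin.

**Last checks:**
- **Parts:** before closing, depth showed all three pucks flat (slopes about 0.01 or less), and the picture showed the jaw upright on the plate. With the door shut I could not look inside again.
- **Door and latch:** with the robot clear, the door's top face measured 86 mm up (85 mm is shut). The knob was at cabinet x = 31 mm (30 mm is home), and the rod was under the bridge.
- **Bystanders:** the tin and wrench case were in place in the last side view. The ball lock pin was partly hidden behind the gripper in the last top view, so I did not recheck its position exactly.
- **Force:** while sliding the latch, the downward force briefly reached about 36 N at the fingertips, so I eased off. Otherwise, no check failed or disagreed.

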